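# Spread a retaining clip and seat it in a spindle groove

## Task

Slide the orange roller down its slanting spindle until it sits fully home against the shoulder, which bares the groove above it. Then take the steel retaining clip off its storage bar by squeezing its two red grips, spread it over the spindle in the bare groove and let it close there, so that it holds the roller on the spindle. Leave the other things on the table where they are.

Things in the scene. Friction and masses are not known exactly. Their poses are not given: they have to be found in the camera images.
- roller (a joint): How far (m) the orange roller is up the spindle from its home place: 0 = fully home against the lower steel shoulder, grows up the spindle, travel 0.034. It stays where it is left (sliding takes about 2 N) and does not turn.
- roller_mid (a point): Centre of the orange roller (46 mm diameter, 30 mm wide) on the slanting spindle of a blue and aluminium stand. It can be gripped across its diameter, fingers either side, and slid. x axis: along the spindle, up and away from the robot, 27 degrees above level; y: level, across it; z: perpendicular to it, mostly up.
- groove (a point): Centre (on the spindle axis, about 110 mm above the table) of the groove for the clip: 12 mm wide along the spindle, 20 mm diameter at its bottom. Axes as for roller_mid; the clip's x axis must lie along this x. With the roller home its centre is 21 mm below this point along the spindle and its face is the groove's lower wall.
- spindle_end (a point): Upper, free end of the spindle, 30 mm above the groove's centre along the spindle; between the two the shaft is 27 mm in diameter, nothing is over it. At the spindle's lower end, 44 mm below the groove's centre, begins the blue bearing block, 50 x 50 mm across, centred on the axis. Axes as for groove.
- clip_ring (a point): Centre of the ring of the retaining clip: two hinged halves of 8 mm round steel bar, 20 mm inside and 37 mm outside when closed, gap at the bottom. The clip is 8 mm thick (14 mm at the grips), 86 mm tall, 75 g. x axis: through the ring, across the clip's plane; y: direction in which the grips are squeezed together; z: from ring to grips. The brass pivot lies 24 mm along z.
- clip_grip (a point): Point midway between the two red grips, 58 mm from clip_ring along z; axes as for clip_ring. Grips are 14 mm wide (x) and 24 mm long; across their outsides about 61 mm when closed and 25 mm when fully spread, their outer faces then nearly parallel. Squeezing moves the grips some 6 mm farther from the ring.
- bar_end (a point): Free end (nearest the robot), on the axis, of the holder's level aluminium storage bar, 20 mm diameter, 70 mm above the table, x axis along the bar away from the robot. The clip starts clamped round it, upright, grips on top; once spread it lifts straight up. The grey end plate, 91 mm high, stands 88 mm from this point at the bar's far end.
- clip_jaw (a joint): Spread of the clip (rad, each half): 0 = closed round a 20 mm shaft, 0.40 = fully spread against its stop, the gap at the bottom then about 32 mm. A spring closes it: about 6 N on the grips starts it, 12 N holds it fully spread, 20 to 30 N holds it securely.
- clip: The retaining clip as a whole; its origin and axes are those of clip_ring.
- mallet: Soft-face mallet, ash handle, 262 mm long, lying; a bystander, to be left where it is. Origin under its centre.
- driver_red: Screwdriver, red handle, 167 mm, lying; a bystander, to be left where it is. Origin under its centre.
- comb_0: Black and steel comb, 128 x 12 x 34 mm, standing on its long edge; a bystander, to be left where it is. Origin under its centre.
- oil_bottle: Small oil bottle with red nozzle, 126 mm high; a bystander, to be left where it is. Origin under its centre.
- blank_pack_0: Pack of blue leaves, 131 x 55 x 36 mm; a bystander, to be left where it is. Origin under its centre.
- marker: Black marker, 134 mm, lying; a bystander, to be left where it is. Origin under its centre.
- pencil: Red pencil, 183 mm, lying; a bystander, to be left where it is. Origin under its centre.
Not all that is in view belongs to the job. What is shaped like the clip but green is not meant.

How it is judged:
By the outcome, as a careful person would: the job done as asked, in the order asked, and still so for the second after the job is handed in, with the robot touching nothing.
It also fails if it takes over 54 s, if anything falls off the work surface, if the arm or the gripper's body presses on something with over 40 N, if the wrist force passes 120 N, or if a joint passes its speed limit or range.

## Robot

A 6-joint arm with a two-finger parallel gripper is mounted at the origin on a cart in front of the work surface, level with it; the furniture and walls round the work are solid. World frame = base frame: x ahead of the robot, y to its left, z up, the work surface at z = 0. Lengths are in m, angles in rad, forces in N, time in s.
With the tool pointing down it reaches from about 0.35 to 0.875 m from the base axis. Payload 4.2 kg.
Tool frame: the origin (TCP) lies midway between the tips of the shut fingers; the grasp point (between the pads) lies 19 mm behind it (bot.hold_point_z is the distance from the TCP to the grasp point, in m); y points along the fingers, x is the direction in which the jaws open and shut, and the axes are right-handed (so a half turn about y gives the same grasp; the last joint's range is limited). The gripper opens to 87 mm and grips with 3 to 60 N. Pads are 19 mm wide; open, the fingers measure 117 mm over their backs; the gripper's body (75 mm by 190 mm) begins 51 mm behind the grasp point.
Start: joints at [-0.846, 0.385, 0.008, 0, -1.194, -0.259], TCP at [0.281, -0.558, 0.223] pointing down, gripper open.
Joint ranges: [-3.14, 3.14], [-1.21, 2.06], [-1.07, 1.41], [-3.16, 2.05], [-2.99, -0.16], [-3.1, 3.1]. Speed limits (rad/s): [2.79, 2.79, 3.14, 3.14, 3.14, 3.14].

## Interface

Orientations are given as [roll, pitch, yaw] about the fixed x, y, z axes, in that order (R = Rz(yaw) Ry(pitch) Rx(roll)).
In Python, from station import bot gives the robot as it stands.
- The arm moves only by the tool servo_tool, never from a script. Its argument "increments" is one flat list of numbers, 7 for each row, row after row: the shift along the tool's x, y, z in m, then the turn, a rotation vector about the tool's x, y, z in rad, then the finger opening in m, from 0 to 0.087. In form: [tx, ty, tz, wx, wy, wz, gripper, tx, ty, tz, wx, wy, wz, gripper, ...]. A call has 1 to 8 rows; each row shifts and turns the pose as measured when the row begins, along the tool's axes as they then stand; what a row does not reach is not made up. A row lasts 1/12 s, in which the tool goes at most 41.7 mm and 7.16 degrees, less where a joint would pass 70% of its speed; a pose out of reach is approached as far as the arm can. A call is refused whole if a number of a shift passes 0.0417 or a number of a turn 0.125, either way. A call with a gripper value outside its range is refused whole. The fingers move at their own pace and stop on an object; "newtons" is the grip in N (left out, the last holds). Time passes only in rows, so rows that do not move let the fingers close. It gives the time, the measured TCP pose, the force and the opening at its end, in the units of the state.
- bot.observe(): the state, without advancing time (a new reading comes with each control period).
- bot.get_image(name): name is "scene" or "top" or "wrist"; returns the picture (384x512x3 uint8, red, green, blue); there is no depth.
- bot.camera_model(name): a dict with "vfov" (degrees; the focal length in pixels is half the picture's height over the tangent of half this angle, whatever the lens; pixels are square), "cx", "cy" (the principal point, pixels), "pose" (4x4, takes a point from camera to world coordinates); the wrist camera has in their place "mount" (4x4, takes a point from camera to tool coordinates, whose origin is the TCP and whose axes are the tool frame's). Camera axes: x right, y up, looking along -z (the intrinsics and any distortion apply to the point x, -y, -z); pixel columns grow to the right and rows downward; lengths in m; the calibration is good to about 2 mm. The wrist camera is an equidistant fisheye: a pixel r from the principal point sees the ray r / f radians off the axis. A picture is of the moment at which its call begins: read the wrist's pose just before it. camera_model takes no time and is no camera call.
- bot.close_job(): hands the job in, once; it reports no verdict.
The state is a dict: "t": time; "joint_positions": joint angles; "qvel": joint speeds; "joint_efforts": joint torques, N m; "ee_pos": TCP position; "eef_rot": TCP orientation; "wrist_force": force on the tool from outside, world axes, zero at the start; "ft_torque": the same for the moment, N m; "grip_width": finger opening in m.
Only numpy, scipy, OpenCV 4.12 (cv2) and the standard library are available. Lean on these libraries where they do the work, as an engineer would, in place of code of your own. Each camera call takes 0.05 s, during which the arm holds its last target.

## Working session

There is one attempt and no reset: what is moved stays moved. The work goes in short steps, Python scripts to look and compute and a tool call to move; the robot and the scene stay as the last step left them, time stands still between calls to the robot, and variables do not carry over. Pictures are saved under pics/ and viewed, and the job is handed in when it is done.

Besides the shell and the picture viewer there is one more tool, called after "Emit:" as name(argument=value, ...), one argument or row to a line, values as JSON. servo_tool: Moves the arm, as the interface text tells. Its arguments: {"type":"object","properties":{"increments":{"type":"array","items":{"type":"number"}},"newtons":{"type":"number"}},"required":["increments"]}

```bash
ls; mkdir -p pics
python3 - <<'E'
from station import bot
import cv2,json,numpy as np
np.set_printoptions(precision=4,suppress=True)
print(bot.observe(), bot.hold_point_z)
for n in ["scene","top","wrist"]:
    m=bot.camera_model(n); print(n,m)
    im=bot.get_image(n); cv2.imwrite(f"pics/{n}0.png",im[:,:,::-1])
E
```

```text
pics
{'t': 0.0, 'joint_positions': array([-0.8464,  0.3856,  0.0066, -0.0005, -1.194 , -0.2586]), 'qvel': array([-0.0004, -0.0014,  0.0001, -0.0001,  0.0011,  0.0006]), 'joint_efforts': array([  0.001 , -39.0671,  18.7411,   4.2199,   0.011 ,  -0.0002]), 'ee_pos': array([ 0.2805, -0.5579,  0.2214]), 'eef_rot': array([-1.5707, -0.0022,  2.0364]), 'wrist_force': array([-0.4927, -0.9875, -0.0523]), 'ft_torque': array([-0.0253, -0.0045, -0.0033]), 'grip_width': 0.08688210210386897} 0.0187
scene {'vfov': 48.69072846026751, 'cx': 256.9816171118259, 'cy': 187.18707905920957, 'pose': array([[-0.7667,  0.4929, -0.4115,  0.0594],
       [-0.642 , -0.5836,  0.4972,  0.6283],
       [ 0.0049,  0.6453,  0.7639,  1.0862],
       [ 0.    ,  0.    ,  0.    ,  1.    ]])}
top {'vfov': 57.409130094340874, 'cx': 253.28290103010093, 'cy': 183.93179218681766, 'pose': array([[ 0.0051,  0.984 , -0.1782,  0.4145],
       [-0.9999,  0.0071,  0.0103, -0.0006],
       [ 0.0114,  0.1782,  0.9839,  1.1855],
       [ 0.    ,  0.    ,  0.    ,  1.    ]])}
wrist {'vfov': 65.70646984690485, 'cx': 256.1779242071793, 'cy': 191.61763866018435, 'mount': array([[ 1.    ,  0.0007, -0.0002, -0.0005],
       [-0.0004,  0.2967, -0.955 , -0.1627],
       [-0.0006,  0.955 ,  0.2967,  0.0812],
       [ 0.    ,  0.    ,  0.    ,  1.    ]])}
```

View pics/scene0.png

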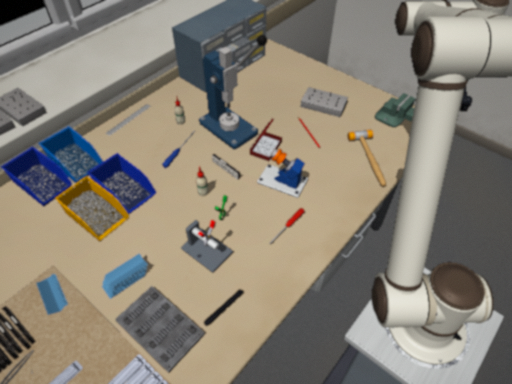

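View pics/top0.png

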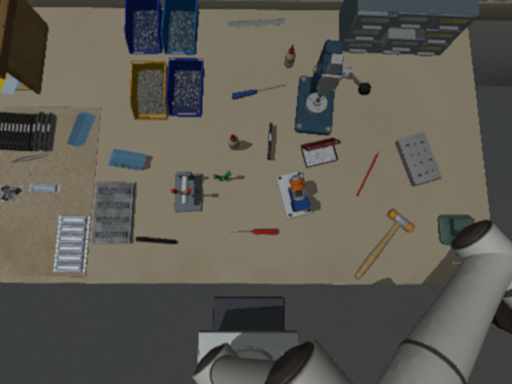

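View pics/wrist0.png

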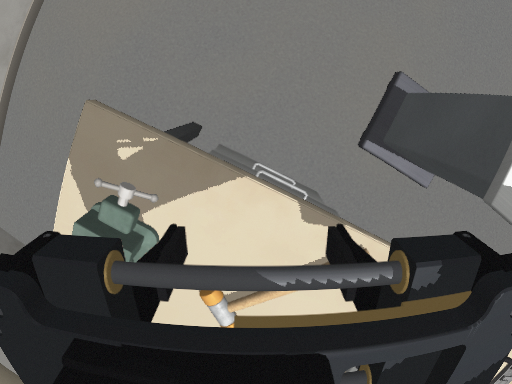

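```bash
cat > h.py <<'E'
import numpy as np,cv2
from scipy.spatial.transform import Rotation as R
np.set_printoptions(precision=4,suppress=True)
def ray(m,uv,T=None):
    """world ray origin,dir"""
    f=192/np.tan(np.radians(m['vfov']/2))
    a=(uv[0]-m['cx']); b=(uv[1]-m['cy'])
    if T is None:
        P=m['pose']; d=np.array([a/f,-b/f,-1.])
    else:
        P=T@m['mount']; r=np.hypot(a,b); th=r/f
        d=np.array([np.sin(th)*a/max(r,1e-9),-np.sin(th)*b/max(r,1e-9),-np.cos(th)])
    d=P[:3,:3]@d; return P[:3,3],d/np.linalg.norm(d)
def plane(o,d,z): return o+d*(z-o[2])/d[2]
def tri(rays):
    A=np.zeros((3,3));b=np.zeros(3)
    for o,d in rays:
        M=np.eye(3)-np.outer(d,d);A+=M;b+=M@o
    p=np.linalg.solve(A,b)
    return p,[np.linalg.norm((np.eye(3)-np.outer(d,d))@(p-o)) for o,d in rays]
def proj(m,p,T=None):
    f=192/np.tan(np.radians(m['vfov']/2))
    P=m['pose'] if T is None else T@m['mount']
    c=np.linalg.inv(P)@np.r_[p,1]; x,y,z=c[0],-c[1],-c[2]
    if T is None: return np.array([m['cx']+f*x/z,m['cy']+f*y/z])
    r=np.hypot(x,y);th=np.arctan2(r,z);return np.array([m['cx']+f*th*x/r,m['cy']+f*th*y/r])
def Rm(s): return R.from_euler('xyz',s['eef_rot']).as_matrix()
def T(s):
    M=np.eye(4);M[:3,:3]=Rm(s);M[:3,3]=s['ee_pos'];return M
def crop(im,x0,y0,x1,y1,k,name):
    c=cv2.resize(im[y0:y1,x0:x1],None,fx=k,fy=k,interpolation=cv2.INTER_CUBIC)
    cv2.imwrite(name,c)
E
python3 - <<'E'
from h import *
t=cv2.imread('pics/top0.png');s=cv2.imread('pics/scene0.png')
crop(t,160,150,240,230,7,'pics/t_clip.png');crop(t,255,145,345,225,7,'pics/t_stand.png')
crop(s,170,185,250,275,6,'pics/s_clip.png');crop(s,240,130,330,210,7,'pics/s_stand.png')
from station import bot
st=bot.observe(); print(Rm(st))
m=bot.camera_model('top')
for uv in [(297,190),(187,190)]: print(plane(*ray(m,uv),0.08))
E
```

```text
[[-0.449  -0.0009 -0.8935]
 [ 0.8935  0.0014 -0.449 ]
 [ 0.0017 -1.      0.0001]]
[ 0.596  -0.1521  0.08  ]
[0.5935 0.1991 0.08  ]
```

View pics/t_clip.png

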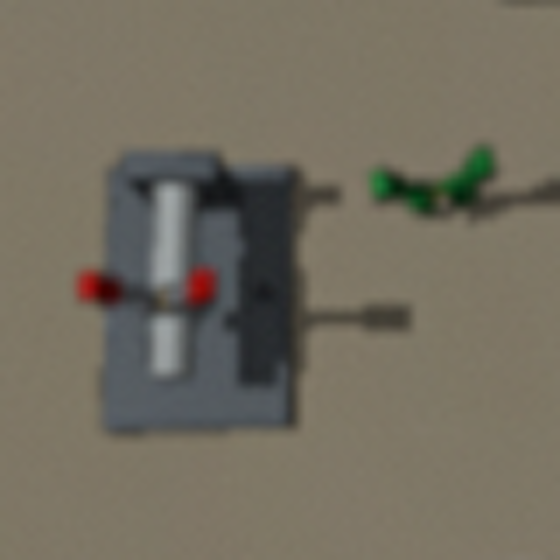

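View pics/t_stand.png

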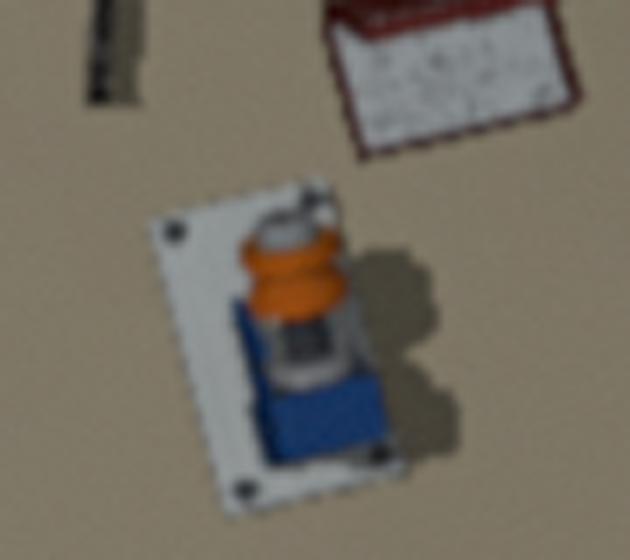

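View pics/s_clip.png

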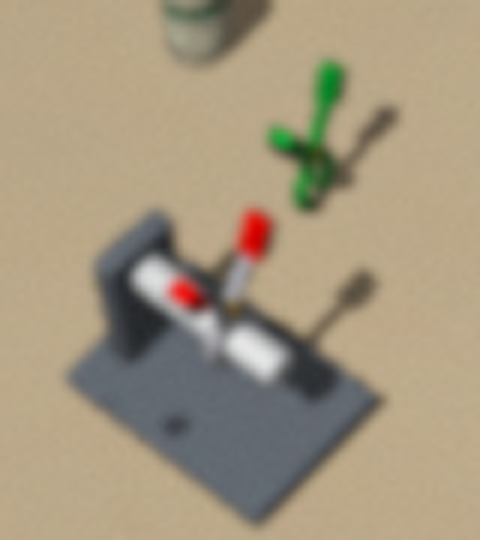

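View pics/s_stand.png

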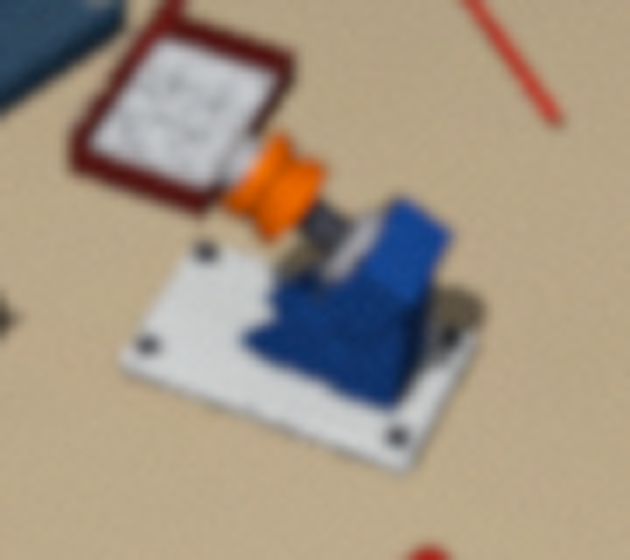

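Run:
```python
from h import *
from station import bot
from scipy import ndimage as nd
P={}
for n in ['top','scene']:
    m=bot.camera_model(n); im=cv2.imread(f'pics/{n}0.png'); hsv=cv2.cvtColor(im,cv2.COLOR_BGR2HSV)
    H,S,V=cv2.split(hsv)
    box={'top':dict(o=(280,165,320,225),r=(165,175,200,205),b=(280,165,320,225)),'scene':dict(o=(260,140,315,200),r=(190,215,225,245),b=(260,140,315,210))}[n]
    masks=dict(o=(H>4)&(H<20)&(S>180)&(V>90), r=((H<5)|(H>174))&(S>170)&(V>90), b=(H>105)&(H<125)&(S>170)&(V>60))
    for k,mk in masks.items():
        x0,y0,x1,y1=box[k]; z=np.zeros_like(mk); z[y0:y1,x0:x1]=mk[y0:y1,x0:x1]
        L,c=nd.label(z); cs=nd.center_of_mass(z,L,range(1,c+1)); A=nd.sum(z,L,range(1,c+1))
        print(n,k,[(round(q[1],1),round(q[0],1),a) for q,a in zip(cs,A) if a>3])
        P[n,k]=[(q[1],q[0]) for q,a in zip(cs,A) if a>3]
mt=bot.camera_model('top');ms=bot.camera_model('scene')
print('roller',tri([ray(mt,P['top','o'][0]),ray(ms,P['scene','o'][0])]))
for a in P['top','r']:
  for b in P['scene','r']: print('grip',a,b,tri([ray(mt,a),ray(ms,b)]))
# plate edges and bar
c=lambda x,y,x0,y0,k=7:(x0+(x+.5)/k-.5,y0+(y+.5)/k-.5)
a=plane(*ray(mt,c(155,220,255,145)),.006);b=plane(*ray(mt,c(230,510,255,145)),.006);print('plate',a,b,np.degrees(np.arctan2(*(a-b)[1::-1])))
a=plane(*ray(mt,c(175,185,160,150)),.08);b=plane(*ray(mt,c(167,375,160,150)),.08);print('bar',a,b,np.degrees(np.arctan2(*(a-b)[1::-1])))
a=plane(*ray(mt,c(105,170,160,150)),.006);b=plane(*ray(mt,c(104,428,160,150)),.006);print('hplate',a,b,np.degrees(np.arctan2(*(a-b)[1::-1])))
```

```text
top o [(np.float64(296.8), np.float64(184.9), np.float64(109.0))]
top r [(np.float64(172.6), np.float64(190.3), np.float64(7.0)), (np.float64(188.1), np.float64(190.6), np.float64(11.0))]
top b [(np.float64(290.5), np.float64(193.0), np.float64(6.0)), (np.float64(300.5), np.float64(204.2), np.float64(132.0))]
scene o [(np.float64(279.2), np.float64(156.8), np.float64(110.0))]
scene r [(np.float64(211.9), np.float64(223.6), np.float64(27.0)), (np.float64(201.0), np.float64(233.6), np.float64(12.0))]
scene b [(np.float64(291.2), np.float64(174.4), np.float64(348.0))]
roller (array([ 0.6074, -0.1459,  0.117 ]), [np.float64(0.001559220391477526), np.float64(0.0015592203914773688)])
grip (np.float64(172.57142857142858), np.float64(190.28571428571428)) (np.float64(211.92592592592592), np.float64(223.59259259259258)) (array([0.5657, 0.2157, 0.1848]), [np.float64(0.011070163460998008), np.float64(0.011070163460997984)])
grip (np.float64(172.57142857142858), np.float64(190.28571428571428)) (np.float64(201.0), np.float64(233.58333333333334)) (array([0.5824, 0.2319, 0.1358]), [np.float64(0.0010154927952877634), np.float64(0.0010154927952880756)])
grip (np.float64(188.0909090909091), np.float64(190.63636363636363)) (np.float64(211.92592592592592), np.float64(223.59259259259258)) (array([0.5838, 0.1867, 0.1313]), [np.float64(0.0005329919450759483), np.float64(0.0005329919450757277)])
grip (np.float64(188.0909090909091), np.float64(190.63636363636363)) (np.float64(201.0), np.float64(233.58333333333334)) (array([0.6018, 0.2025, 0.0787]), [np.float64(0.011791171866316933), np.float64(0.011791171866316882)])
plate [ 0.6564 -0.0932  0.006 ] [ 0.5144 -0.1284  0.006 ] 13.891537364570308
bar [0.639  0.2086 0.08  ] [0.5513 0.2087 0.08  ] -0.06855757294413625
hplate [0.6613 0.2571 0.006 ] [0.5347 0.2519 0.006 ] 2.3625341383978387
```

```bash
cat >> h.py <<'E'
def frame(yaw,pitch):
    """spindle axes x,y,z as columns; pitch up"""
    c,s=np.cos(yaw),np.sin(yaw);C,S=np.cos(pitch),np.sin(pitch)
    return np.array([[c*C,-s,-c*S],[s*C,c,-s*S],[S,0,C]])
def toolR(F): return np.c_[F[:,1],-F[:,2],-F[:,0]]
def plan(s,p,Rt,n,g,dec=3,hp=False):
    """print rows; p = TCP target"""
    R0=Rm(s);p0=s['ee_pos'];w=R.from_matrix(R0.T@Rt).as_rotvec();out=[]
    cR=R0.copy();cp=p0.copy()
    for i in range(1,n+1):
        q=p0+(p-p0)*i/n; t=cR.T@(q-cp)
        print(*[f"{v:.{dec}f}," for v in np.r_[t,w/n]],g,',')
        cR=cR@R.from_rotvec(w/n).as_matrix();cp=q
    print('rot total',np.degrees(np.linalg.norm(w)),'dist',np.linalg.norm(p-p0),'target',p)
E
python3 - <<'E'
from h import *
from station import bot
s=bot.observe()
F=frame(np.radians(14),np.radians(27));Rt=toolR(F)
h=np.array([.607,-.146,.114])+.10*F[:,2]; p=h-.0187*F[:,2]
plan(s,p,Rt,16,.087,4)
E
```

```text
0.0143, 0.0022, -0.0275, -0.0294, 0.0136, 0.0034, 0.087 ,
0.0147, 0.0030, -0.0273, -0.0294, 0.0136, 0.0034, 0.087 ,
0.0151, 0.0037, -0.0270, -0.0294, 0.0136, 0.0034, 0.087 ,
0.0155, 0.0045, -0.0266, -0.0294, 0.0136, 0.0034, 0.087 ,
0.0159, 0.0052, -0.0263, -0.0294, 0.0136, 0.0034, 0.087 ,
0.0162, 0.0059, -0.0259, -0.0294, 0.0136, 0.0034, 0.087 ,
0.0166, 0.0066, -0.0255, -0.0294, 0.0136, 0.0034, 0.087 ,
0.0170, 0.0073, -0.0251, -0.0294, 0.0136, 0.0034, 0.087 ,
0.0173, 0.0080, -0.0246, -0.0294, 0.0136, 0.0034, 0.087 ,
0.0177, 0.0086, -0.0241, -0.0294, 0.0136, 0.0034, 0.087 ,
0.0180, 0.0093, -0.0236, -0.0294, 0.0136, 0.0034, 0.087 ,
0.0184, 0.0099, -0.0231, -0.0294, 0.0136, 0.0034, 0.087 ,
0.0187, 0.0105, -0.0226, -0.0294, 0.0136, 0.0034, 0.087 ,
0.0191, 0.0111, -0.0220, -0.0294, 0.0136, 0.0034, 0.087 ,
0.0194, 0.0116, -0.0214, -0.0294, 0.0136, 0.0034, 0.087 ,
0.0197, 0.0122, -0.0208, -0.0294, 0.0136, 0.0034, 0.087 ,
rot total 29.79510036643539 dist 0.49821028538590106 target [ 0.5712 -0.1549  0.1864]
```

Emit:
servo_tool(
  increments=[0.0145, 0.002, -0.027, -0.03, 0.0135, 0.0035, 0.087, 0.0145, 0.002, -0.027, -0.03, 0.0135, 0.0035, 0.087, 0.015, 0.003, -0.027, -0.03, 0.0135, 0.0035, 0.087, 0.0155, 0.003, -0.0265, -0.03, 0.0135, 0.0035, 0.087, 0.016, 0.004, -0.026, -0.03, 0.0135, 0.0035, 0.087, 0.016, 0.005, -0.026, -0.03, 0.0135, 0.0035, 0.087, 0.0165, 0.005, -0.0255, -0.03, 0.0135, 0.0035, 0.087, 0.017, 0.006, -0.025, -0.03, 0.0135, 0.0035, 0.087],
)

```text
t: 0.82
ee_pos: [0.427, -0.3528, 0.2086]
eef_rot: [-1.819, 0.006, 1.912]
wrist_force: [-0.3, -0.4, 0.6]
grip_width: 0.0872
```

Run:
```python
from h import *
from station import bot
s=bot.observe();print(s['t'],s['ee_pos'])
F=frame(np.radians(14),np.radians(27));Rt=toolR(F)
h=np.array([.607,-.146,.114])+.10*F[:,2]; p=h-.0187*F[:,2]
plan(s,p,Rt,8,.087,4)
```

```text
0.8167 [ 0.427  -0.3528  0.2086]
0.0173, 0.0088, -0.0238, -0.0279, 0.0116, 0.0036, 0.087 ,
0.0176, 0.0094, -0.0234, -0.0279, 0.0116, 0.0036, 0.087 ,
0.0179, 0.0100, -0.0229, -0.0279, 0.0116, 0.0036, 0.087 ,
0.0182, 0.0105, -0.0224, -0.0279, 0.0116, 0.0036, 0.087 ,
0.0185, 0.0111, -0.0219, -0.0279, 0.0116, 0.0036, 0.087 ,
0.0188, 0.0116, -0.0214, -0.0279, 0.0116, 0.0036, 0.087 ,
0.0191, 0.0121, -0.0208, -0.0279, 0.0116, 0.0036, 0.087 ,
0.0194, 0.0126, -0.0202, -0.0279, 0.0116, 0.0036, 0.087 ,
rot total 13.932118396604128 dist 0.24578804222528985 target [ 0.5712 -0.1549  0.1864]
```

Emit:
servo_tool(
  increments=[0.0175, 0.009, -0.024, -0.028, 0.0115, 0.0035, 0.087, 0.0175, 0.0095, -0.0235, -0.028, 0.0115, 0.0035, 0.087, 0.018, 0.01, -0.023, -0.028, 0.0115, 0.0035, 0.087, 0.018, 0.0105, -0.0225, -0.028, 0.0115, 0.0035, 0.087, 0.0185, 0.011, -0.022, -0.028, 0.0115, 0.0035, 0.087, 0.019, 0.0115, -0.0215, -0.028, 0.0115, 0.0035, 0.087, 0.019, 0.012, -0.021, -0.028, 0.0115, 0.0035, 0.087, 0.0195, 0.0125, -0.02, -0.028, 0.0115, 0.0035, 0.087],
)

```text
t: 1.48
ee_pos: [0.5772, -0.144, 0.1878]
eef_rot: [-2.056, -0.004, 1.809]
wrist_force: [0.6, -0.9, 0.3]
grip_width: 0.0868
```

```bash
cat >> h.py <<'E'
def shot(bot,name):
    import pickle
    s=bot.observe(); im=bot.get_image('wrist')[:,:,::-1].copy()
    cv2.imwrite(f'pics/{name}.png',im); pickle.dump(s,open(f'pics/{name}.pkl','wb'))
    print(s['t'],s['ee_pos'],s['eef_rot']); return s,im
E
python3 - <<'E'
from h import *
from station import bot
s,im=shot(bot,'w1'); crop(im,136,60,376,280,3,'pics/w1c.png')
E
```

```text
1.4833 [ 0.5772 -0.144   0.1878] [-2.0558 -0.0038  1.8092]
```

View pics/w1c.png

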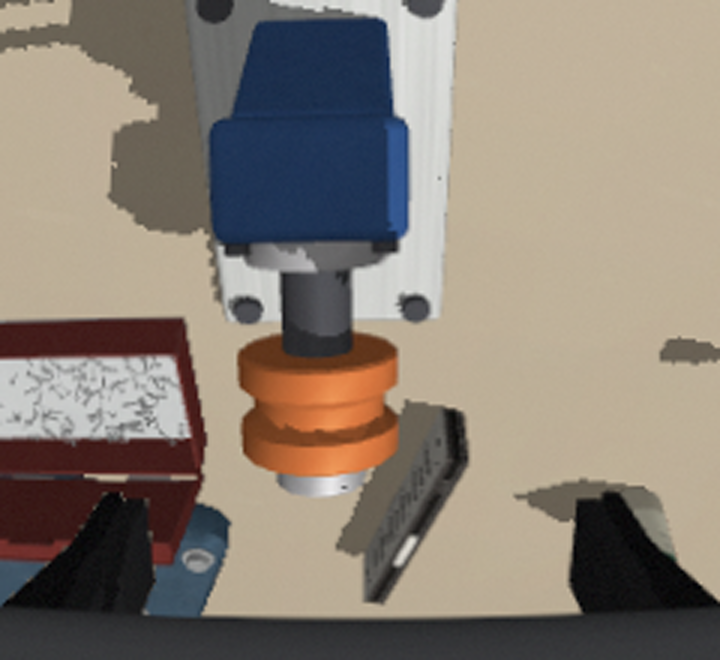

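Run:
```python
from h import *
from station import bot
import pickle
s=pickle.load(open('pics/w1.pkl','rb'));m=bot.camera_model('wrist');TT=T(s)
c=lambda x,y:(136+(x+.5)/3-.5,60+(y+.5)/3-.5)
def pl(x,y,z):return plane(*ray(m,c(x,y),TT),z)
for z in [.0,.006,.012]:
  L=pl(190,5,z),pl(222,318,z);Rr=pl(458,5,z),pl(440,316,z)
  for a,b in (L,Rr): print(z,a,b,np.degrees(np.arctan2(*(b-a)[1::-1])))
  print('width',np.linalg.norm(L[1]-Rr[1]))
# block top edge (top face z?), rear corners
for z in (.11,.12,.13):
  a,b=pl(215,118,z),pl(407,118,z);print('block',z,np.linalg.norm(a-b),(a+b)/2,np.degrees(np.arctan2(-(b-a)[0],(b-a)[1])))
# axis plane
o=(TT@m['mount'])[:3,3]
def bis(xl,xr,y):
    d=ray(m,c(xl,y),TT)[1]+ray(m,c(xr,y),TT)[1];return d/np.linalg.norm(d)
for d,n in((bis(283,352,300),'dark'),(bis(240,397,365),'fl1'),(bis(243,397,435),'fl2'),(bis(278,364,478),'end')):
    print(n,[plane(o,d,z) for z in (.095,.105,.115,.125)])
# distance via roller width
d1=ray(m,c(240,365),TT)[1];d2=ray(m,c(397,365),TT)[1];print('range fl1',.023/np.sin(np.arccos(d1@d2)/2))
dd=bis(240,397,365);print(o+dd*.023/np.sin(np.arccos(d1@d2)/2))
d1=ray(m,c(243,435),TT)[1];d2=ray(m,c(397,435),TT)[1]
dd=bis(243,397,435);print(o+dd*.023/np.sin(np.arccos(d1@d2)/2))
print(o)
```

```text
0.0 [ 0.5495 -0.2107  0.    ] [ 0.6874 -0.179   0.    ] 12.948616105880257
0.0 [ 0.5293 -0.1215  0.    ] [ 0.6647 -0.0877  0.    ] 13.996459700426422
width 0.0940501276578172
0.006 [ 0.5472 -0.21    0.006 ] [ 0.6823 -0.179   0.006 ] 12.948616105880255
0.006 [ 0.5273 -0.1226  0.006 ] [ 0.66   -0.0896  0.006 ] 13.996459700426406
width 0.0921281856465956
0.012 [ 0.5448 -0.2094  0.012 ] [ 0.6771 -0.179   0.012 ] 12.948616105880264
0.012 [ 0.5254 -0.1238  0.012 ] [ 0.6553 -0.0914  0.012 ] 13.996459700426401
width 0.09020624363537404
block 0.11 0.04394931976561211 [ 0.5282 -0.1679  0.11  ] 12.744805404166204
block 0.12 0.041555692077900525 [ 0.523  -0.1685  0.12  ] 12.74480540416628
block 0.13 0.03916206439018892 [ 0.5179 -0.1692  0.13  ] 12.744805404166208
dark [array([ 0.5926, -0.1532,  0.095 ]), array([ 0.5847, -0.1545,  0.105 ]), array([ 0.5767, -0.1559,  0.115 ]), array([ 0.5687, -0.1572,  0.125 ])]
fl1 [array([ 0.6175, -0.1477,  0.095 ]), array([ 0.6082, -0.1493,  0.105 ]), array([ 0.599 , -0.1509,  0.115 ]), array([ 0.5898, -0.1525,  0.125 ])]
fl2 [array([ 0.6484, -0.1409,  0.095 ]), array([ 0.6376, -0.1428,  0.105 ]), array([ 0.6268, -0.1447,  0.115 ]), array([ 0.616 , -0.1467,  0.125 ])]
end [array([ 0.6701, -0.136 ,  0.095 ]), array([ 0.6582, -0.1382,  0.105 ]), array([ 0.6463, -0.1404,  0.115 ]), array([ 0.6344, -0.1426,  0.125 ])]
range fl1 0.26172727485593883
[ 0.6105 -0.1489  0.1025]
[ 0.6282 -0.1445  0.1137]
[ 0.4343 -0.1795  0.2936]
```

Run:
```python
from h import *
from station import bot
s=bot.observe()
F=frame(np.radians(13.6),np.radians(27));Rt=toolR(F)
p=np.array([.612,-.148,.116])-.0187*F[:,2]
plan(s,p+.05*F[:,2],Rt,2,.087,4)
plan(s,p,Rt,6,.087,4)
```

```text
-0.0077, 0.0227, 0.0025, 0.0069, 0.0001, 0.0032, 0.087 ,
-0.0076, 0.0228, 0.0024, 0.0069, 0.0001, 0.0032, 0.087 ,
rot total 0.8750875554281193 dist 0.04828005090903654 target [ 0.5982 -0.1513  0.1439]
-0.0026, 0.0159, 0.0010, 0.0023, 0.0000, 0.0011, 0.087 ,
-0.0026, 0.0159, 0.0009, 0.0023, 0.0000, 0.0011, 0.087 ,
-0.0026, 0.0159, 0.0009, 0.0023, 0.0000, 0.0011, 0.087 ,
-0.0026, 0.0159, 0.0008, 0.0023, 0.0000, 0.0011, 0.087 ,
-0.0026, 0.0159, 0.0008, 0.0023, 0.0000, 0.0011, 0.087 ,
-0.0025, 0.0159, 0.0008, 0.0023, 0.0000, 0.0011, 0.087 ,
rot total 0.8750875554281193 dist 0.0969251204349021 target [ 0.6203 -0.146   0.0993]
```

Emit:
servo_tool(
  increments=[-0.008, 0.012, 0.0025, 0.007, 0, 0.003, 0.087, -0.0075, 0.0175, 0.0025, 0.007, 0, 0.003, 0.087, 0, 0.018, 0, 0, 0, 0, 0.087, 0, 0.018, 0, 0, 0, 0, 0.087, 0, 0.018, 0, 0, 0, 0, 0.087, 0, 0.012, 0, 0, 0, 0, 0.087],
)

```text
t: 2.03
ee_pos: [0.6226, -0.1418, 0.0981]
eef_rot: [-2.045, 0.002, 1.816]
wrist_force: [-0.3, -0.0, -0.9]
grip_width: 0.0867
```

Run:
```python
from h import *
from station import bot
s,im=shot(bot,'w2'); crop(im,136,100,376,300,3,'pics/w2c.png')
F=frame(np.radians(13.6),np.radians(27));Rt=toolR(F)
p=np.array([.612,-.148,.116])-.0187*F[:,2]
plan(s,p,Rt,1,.087,4)
```

```text
2.0333 [ 0.6226 -0.1418  0.0981] [-2.045   0.0016  1.8164]
-0.0035, -0.0026, 0.0024, 0.0030, 0.0081, 0.0024, 0.087 ,
rot total 0.5105951377513981 dist 0.004969278040562783 target [ 0.6203 -0.146   0.0993]
```

View pics/w2c.png

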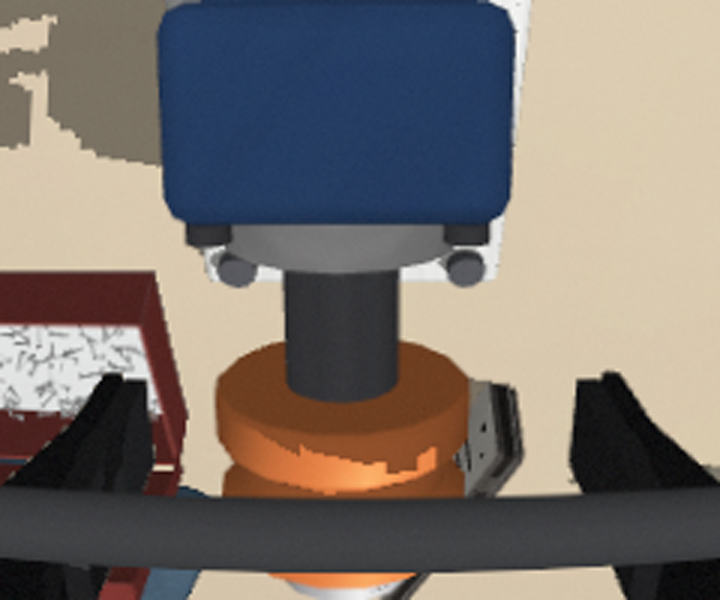

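Run:
```python
from h import *
from station import bot
m=bot.camera_model('wrist')
c=lambda x,y:(136+(x+.5)/3-.5,100+(y+.5)/3-.5)
for y0 in (-.0347,-.0317,-.0287,-.0257,-.0227):
    o,d=ray(m,c(343,397),np.eye(4)); q=o+d*(y0-o[1])/d[1]
    w=[]
    for x in (286,398):
        o,d=ray(m,c(x,380),np.eye(4)); w.append((o+d*(y0-o[1])/d[1])[0])
    print(y0,q, w[1]-w[0])
# flange bottom: edges at x 217..470 y~395-ish
```

```text
-0.0347 [-0.0033 -0.0347  0.0214] 0.01752215444797709
-0.0317 [-0.0034 -0.0317  0.02  ] 0.0179341575365073
-0.0287 [-0.0035 -0.0287  0.0186] 0.018346160625037508
-0.0257 [-0.0035 -0.0257  0.0172] 0.018758163713567717
-0.0227 [-0.0036 -0.0227  0.0158] 0.019170166802097925
```

Emit:
servo_tool(
  increments=[-0.0035, -0.001, 0.0035, 0.003, 0.008, 0.0025, 0.087, 0, 0, 0, 0, 0, 0, 0.04, 0, 0, 0, 0, 0, 0, 0.03, 0, 0, 0, 0, 0, 0, 0.03, 0, 0, 0, 0, 0, 0, 0.03, 0, 0, 0, 0, 0, 0, 0.03],
  newtons=15,
)

```text
t: 2.58
ee_pos: [0.6191, -0.147, 0.0974]
eef_rot: [-2.04, -0.0, 1.807]
wrist_force: [0.0, -0.1, -0.8]
grip_width: 0.0616
```

Emit:
servo_tool(
  increments=[0, 0, 0, 0, 0, 0, 0.03, 0, 0, 0, 0, 0, 0, 0.03, 0, 0, 0, 0, 0, 0, 0.03, 0, 0, 0, 0, 0, 0, 0.03, 0, 0, 0, 0, 0, 0, 0.03],
)

```text
t: 3.0
ee_pos: [0.619, -0.1464, 0.0988]
eef_rot: [-2.042, -0.0, 1.808]
wrist_force: [-0.1, -0.1, 0.2]
grip_width: 0.0459
```

Emit:
servo_tool(
  increments=[0, 0, 0.004, 0, 0, 0, 0.03, 0, 0, 0.004, 0, 0, 0, 0.03, 0, 0, 0.004, 0, 0, 0, 0.03, 0, 0, 0.004, 0, 0, 0, 0.03, 0, 0, 0.004, 0, 0, 0, 0.03, 0, 0, 0.004, 0, 0, 0, 0.03],
)

```text
t: 3.5
ee_pos: [0.5998, -0.1513, 0.0887]
eef_rot: [-2.048, 0.002, 1.808]
wrist_force: [2.2, 1.5, -0.1]
grip_width: 0.0456
```

Emit:
servo_tool(
  increments=[0, 0, 0.004, 0, 0, 0, 0.03, 0, 0, 0.004, 0, 0, 0, 0.03, 0, 0, 0.003, 0, 0, 0, 0.03, 0, 0, 0.002, 0, 0, 0, 0.03],
)

```text
t: 3.83
ee_pos: [0.596, -0.1524, 0.0871]
eef_rot: [-2.066, 0.007, 1.808]
wrist_force: [5.4, 2.4, -2.4]
grip_width: 0.0456
```

Run:
```python
from h import *
from station import bot
s,im=shot(bot,'w3'); crop(im,136,100,376,300,3,'pics/w3c.png')
F=frame(np.radians(13.6),np.radians(27))
print(F.T@s['wrist_force'], F.T@(s['ee_pos']-np.array([.6191,-.1464,.0988])),s['wrist_force'])
```

```text
3.8333 [ 0.596  -0.1524  0.0871] [-2.0662  0.0069  1.808 ]
[ 4.1131  1.0934 -4.7559] [-0.0266 -0.0004  0.0004] [ 5.4035  2.4321 -2.3702]
```

View pics/w3c.png

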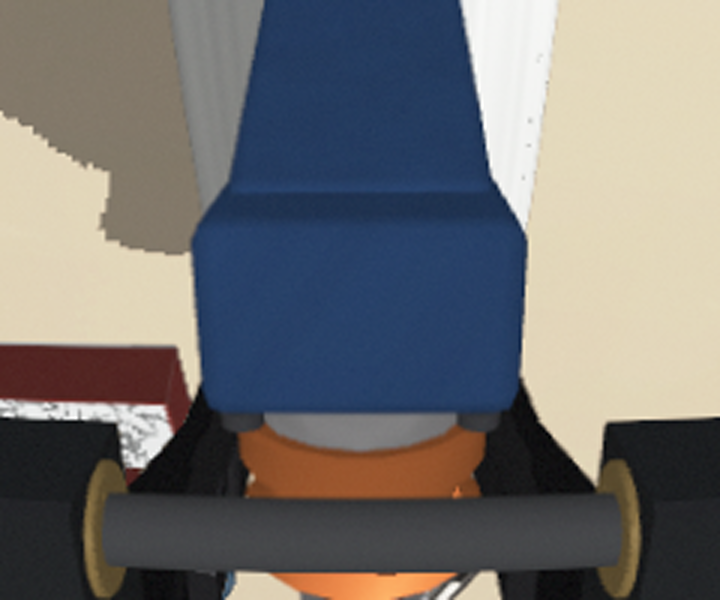

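Emit:
servo_tool(
  increments=[0, 0, 0.006, 0.01, 0, 0, 0.03, 0, 0, 0.008, 0.01, 0, 0, 0.03, 0, 0, 0.008, 0.01, 0, 0, 0.03],
  newtons=25,
)

```text
t: 4.13
ee_pos: [0.5946, -0.153, 0.0868]
eef_rot: [-2.071, 0.017, 1.808]
wrist_force: [13.7, 12.7, -0.5]
grip_width: 0.0453
```

Run:
```python
from h import *
from station import bot
s,im=shot(bot,'w4'); crop(im,136,100,376,300,3,'pics/w4c.png')
F=frame(np.radians(13.6),np.radians(27))
print(F.T@s['wrist_force'], F.T@(s['ee_pos']-np.array([.6191,-.1464,.0988])),s['wrist_force'])
```

```text
4.1333 [ 0.5946 -0.153   0.0868] [-2.0709  0.0166  1.8081]
[14.286   9.1167 -7.8577] [-0.028  -0.0007  0.0008] [13.6956 12.6931 -0.5155]
```

View pics/w4c.png

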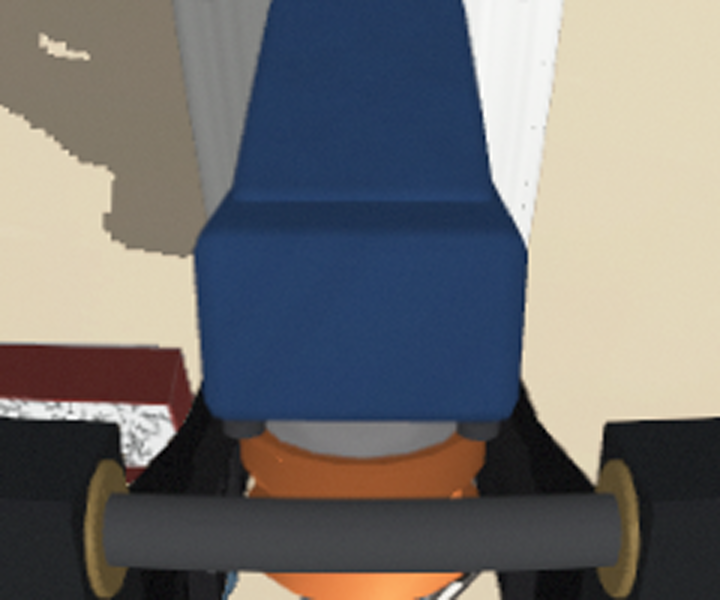

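Emit:
servo_tool(
  increments=[0, 0, 0, 0, 0, 0, 0.087, 0, 0, 0, 0, 0, 0, 0.087, 0, 0, 0, 0, 0, 0, 0.087, 0, 0, 0, 0, 0, 0, 0.087, 0, -0.02, 0, 0, 0, 0, 0.087, 0, -0.03, -0.01, 0, 0, 0, 0.087, 0, -0.03, -0.015, 0, 0, 0, 0.087, 0, -0.03, -0.015, 0, 0, 0, 0.087],
)

```text
t: 4.85
ee_pos: [0.567, -0.1566, 0.1927]
eef_rot: [-2.043, 0.006, 1.804]
wrist_force: [1.2, 0.3, -0.6]
grip_width: 0.0849
```

Run:
```python
from h import *
from station import bot
s,im=shot(bot,'w5'); crop(im,136,60,376,280,3,'pics/w5c.png');print(s['wrist_force'],s['grip_width'])
im=bot.get_image('scene')[:,:,::-1]; cv2.imwrite('pics/s5.png',im);crop(im,240,130,330,210,7,'pics/s5c.png')
```

```text
4.85 [ 0.567  -0.1566  0.1927] [-2.0429  0.0059  1.8042]
[ 1.2414  0.347  -0.5526] 0.08487875438225222
```

View pics/w5c.png

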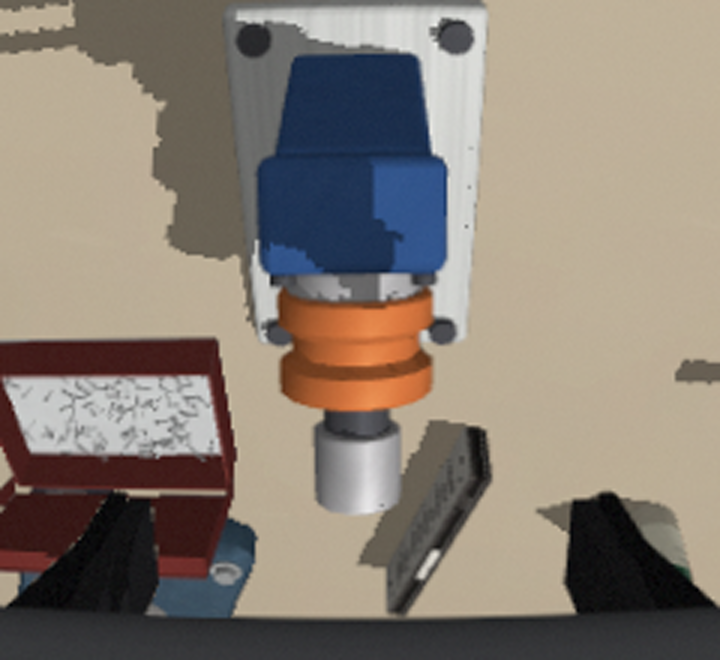

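View pics/s5c.png

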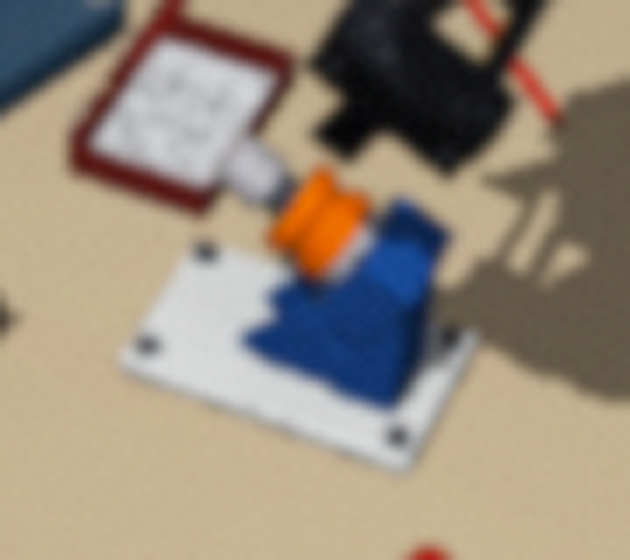

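Emit:
servo_tool(
  increments=[0, 0, -0.02, 0, 0, 0, 0.087, 0, 0, -0.02, 0, 0, 0, 0.087, 0, 0, -0.02, 0, 0, 0, 0.087, 0, 0, 0, 0, 0, 0, 0.087],
)

```text
t: 5.28
ee_pos: [0.6195, -0.1467, 0.2273]
eef_rot: [-2.054, 0.011, 1.801]
wrist_force: [0.8, 0.2, 0.3]
grip_width: 0.0872
```

Run:
```python
from h import *
from station import bot
s,im=shot(bot,'w6'); crop(im,156,20,356,220,4,'pics/w6c.png')
im5=cv2.imread('pics/w5.png');crop(im5,176,100,336,260,5,'pics/w5d.png')
```

```text
5.2833 [ 0.6195 -0.1467  0.2273] [-2.054   0.0108  1.8009]
```

View pics/w6c.png

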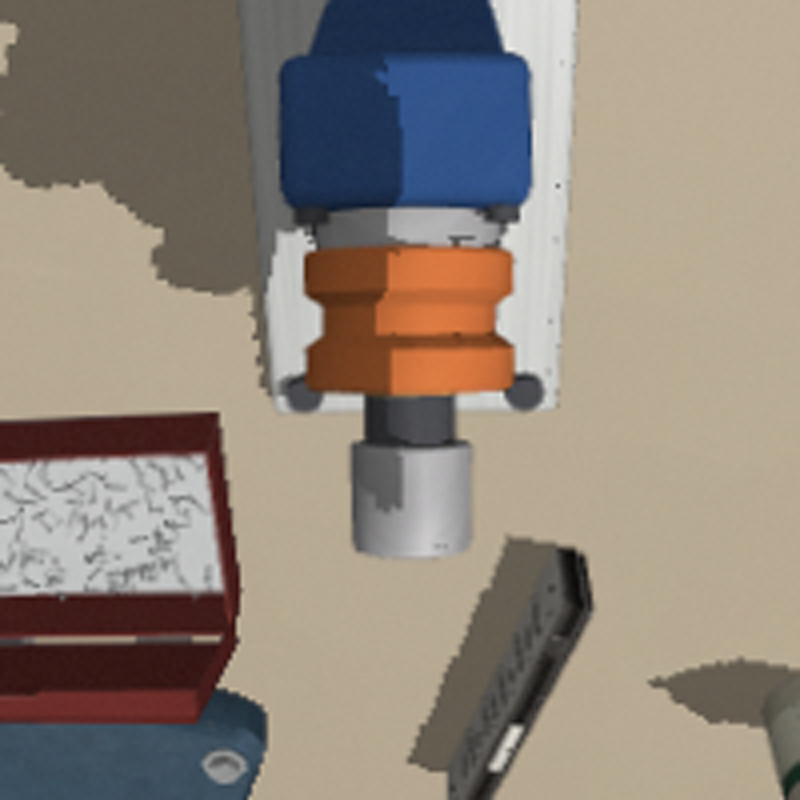

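View pics/w5d.png

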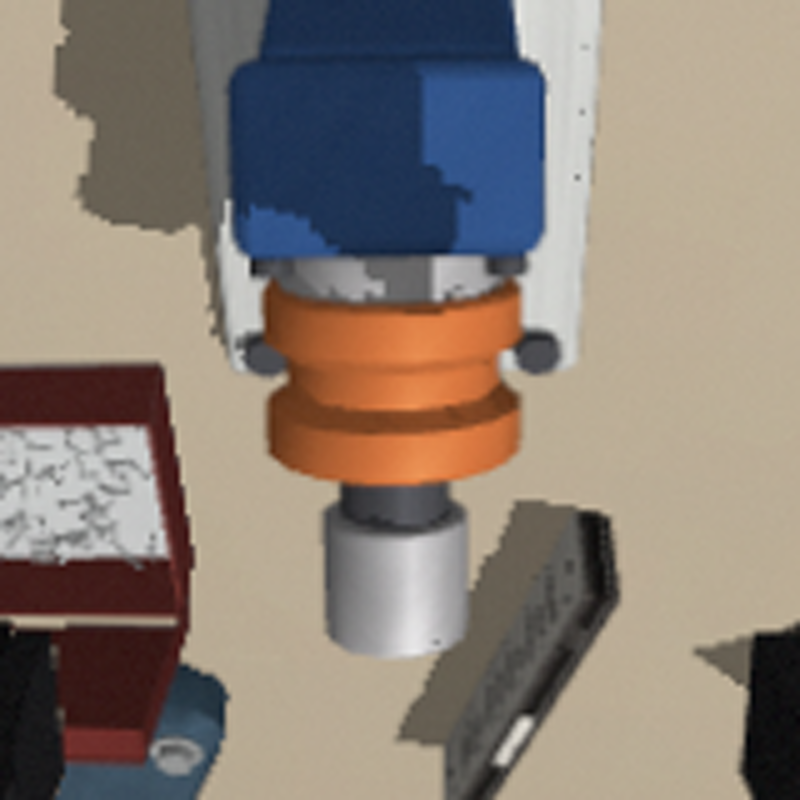

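```bash
cat > g.py <<'E'
from h import *
from station import bot
import pickle
m=bot.camera_model('wrist')
L=lambda n:pickle.load(open(f'pics/{n}.pkl','rb'))
T5,T6=T(L('w5')),T(L('w6'))
c5=lambda x,y:(176+(x+.5)/5-.5,100+(y+.5)/5-.5)
c6=lambda x,y:(156+(x+.5)/4-.5,20+(y+.5)/4-.5)
F=frame(np.radians(13.6),np.radians(27))
for n,a,b in(('wall',(394,527),(411,443)),('end',(397,655),(412,555)),('rollertop',(394,482),(410,393)),('rollerlow',(393,306),(409,249)),):
    p,e=tri([ray(m,c5(*a),T5),ray(m,c6(*b),T6)]); print(n,p,e,F.T@p)
    rad=.0135 if n in('wall','end') else .023
    off={'wall':.006,'end':.030,'rollertop':-.006,'rollerlow':-.036}[n]
    print('   groove',p-rad*F[:,2]-off*F[:,0])
# perpendicular check in w6: yaw from axis midline
o=(T6@m['mount'])[:3,3]
E
python3 g.py
```

```text
wall [ 0.6101 -0.1486  0.1227] [np.float64(0.00010783250623487442), np.float64(0.00010783250623489957)] [ 0.5529 -0.2879 -0.144 ]
   groove [ 0.6108 -0.1485  0.108 ]
end [ 0.6298 -0.1435  0.1352] [np.float64(2.664265891680325e-05), np.float64(2.6642658916914145e-05)] [ 0.5767 -0.2876 -0.1421]
   groove [ 0.6097 -0.1484  0.1095]
rollertop [ 0.5965 -0.1519  0.1255] [np.float64(3.6976234538546516e-05), np.float64(3.697623453858517e-05)] [ 0.5418 -0.2879 -0.1352]
   groove [ 0.6119 -0.1482  0.1077]
rollerlow [ 0.5722 -0.1579  0.11  ] [np.float64(7.144589308781531e-05), np.float64(7.144589308775004e-05)] [ 0.5124 -0.2881 -0.1376]
   groove [ 0.6135 -0.1479  0.1059]
```

Run:
```python
from h import *
from station import bot
s=bot.observe()
Rt=toolR(frame(np.radians(2),0))
plan(s,np.array([.664,.209,.22]),Rt,12,.087,4)
```

```text
0.0280, 0.0051, -0.0092, 0.0399, 0.0161, 0.0032, 0.087 ,
0.0281, 0.0046, -0.0090, 0.0399, 0.0161, 0.0032, 0.087 ,
0.0283, 0.0042, -0.0087, 0.0399, 0.0161, 0.0032, 0.087 ,
0.0284, 0.0037, -0.0084, 0.0399, 0.0161, 0.0032, 0.087 ,
0.0286, 0.0033, -0.0081, 0.0399, 0.0161, 0.0032, 0.087 ,
0.0287, 0.0029, -0.0078, 0.0399, 0.0161, 0.0032, 0.087 ,
0.0288, 0.0025, -0.0074, 0.0399, 0.0161, 0.0032, 0.087 ,
0.0290, 0.0021, -0.0070, 0.0399, 0.0161, 0.0032, 0.087 ,
0.0291, 0.0018, -0.0066, 0.0399, 0.0161, 0.0032, 0.087 ,
0.0292, 0.0014, -0.0062, 0.0399, 0.0161, 0.0032, 0.087 ,
0.0293, 0.0011, -0.0058, 0.0399, 0.0161, 0.0032, 0.087 ,
0.0294, 0.0007, -0.0054, 0.0399, 0.0161, 0.0032, 0.087 ,
rot total 29.661345564228956 dist 0.358628449104255 target [0.664 0.209 0.22 ]
```

Emit:
servo_tool(
  increments=[0.028, 0.004, -0.009, 0.04, 0.016, 0.003, 0.087, 0.028, 0.004, -0.009, 0.04, 0.016, 0.003, 0.087, 0.0285, 0.004, -0.0085, 0.04, 0.016, 0.003, 0.087, 0.0285, 0.003, -0.0085, 0.04, 0.016, 0.003, 0.087, 0.0285, 0.003, -0.008, 0.04, 0.016, 0.003, 0.087, 0.0285, 0.003, -0.008, 0.04, 0.016, 0.003, 0.087, 0.029, 0.0025, -0.0075, 0.04, 0.016, 0.003, 0.087, 0.029, 0.002, -0.007, 0.04, 0.016, 0.003, 0.087],
)

```text
t: 6.0
ee_pos: [0.6338, 0.0855, 0.21]
eef_rot: [-1.688, -0.007, 1.646]
wrist_force: [0.8, 0.1, -0.6]
grip_width: 0.0866
```

Run:
```python
from h import *
from station import bot
s=bot.observe();print(s['ee_pos'])
Rt=toolR(frame(np.radians(2),0))
plan(s,np.array([.664,.209,.22]),Rt,4,.087,4)
```

```text
[0.6338 0.0855 0.21  ]
0.0302, -0.0011, -0.0100, 0.0292, 0.0099, 0.0024, 0.087 ,
0.0303, -0.0015, -0.0097, 0.0292, 0.0099, 0.0024, 0.087 ,
0.0304, -0.0018, -0.0094, 0.0292, 0.0099, 0.0024, 0.087 ,
0.0305, -0.0022, -0.0090, 0.0292, 0.0099, 0.0024, 0.087 ,
rot total 7.083603940239551 dist 0.12756888585868725 target [0.664 0.209 0.22 ]
```

Emit:
servo_tool(
  increments=[0.03, -0.002, -0.01, 0.029, 0.01, 0.0025, 0.087, 0.03, -0.002, -0.01, 0.029, 0.01, 0.0025, 0.087, 0.0305, -0.002, -0.0095, 0.029, 0.01, 0.0025, 0.087, 0.029, -0.002, -0.009, 0.029, 0.01, 0.0025, 0.087, 0, 0, 0, 0, 0, 0, 0.087],
)

```text
t: 6.42
ee_pos: [0.6588, 0.2124, 0.2107]
eef_rot: [-1.545, 0.005, 1.604]
wrist_force: [0.8, -0.3, 0.2]
grip_width: 0.0868
```

Run:
```python
from h import *
from station import bot
s,im=shot(bot,'w7'); crop(im,156,20,356,220,4,'pics/w7c.png')
```

```text
6.4167 [0.6588 0.2124 0.2107] [-1.5451  0.0051  1.6042]
```

View pics/w7c.png

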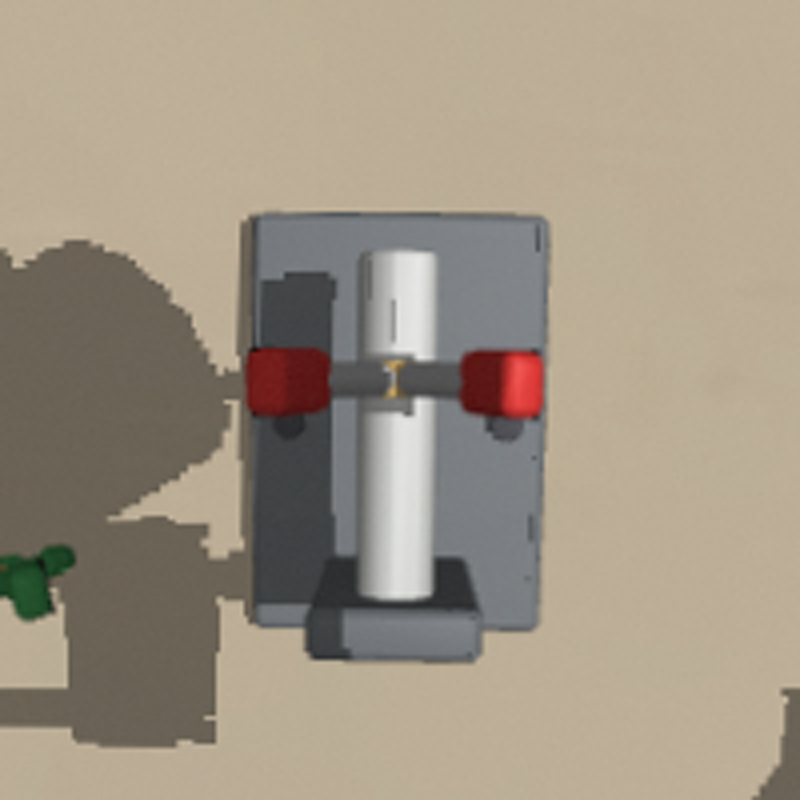

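Emit:
servo_tool(
  increments=[-0.003, 0, 0.025, -0.013, 0, 0, 0.087, 0, 0, 0.025, -0.013, 0, 0, 0.087, 0, 0, 0, 0, 0, 0, 0.087],
)

```text
t: 6.72
ee_pos: [0.6029, 0.2011, 0.2037]
eef_rot: [-1.558, 0.011, 1.601]
wrist_force: [-0.5, 0.0, -0.2]
grip_width: 0.0869
```

Run:
```python
from h import *
from station import bot
s,im=shot(bot,'w8'); crop(im,156,90,356,290,4,'pics/w8c.png')
```

```text
6.7167 [0.6029 0.2011 0.2037] [-1.5579  0.0112  1.6009]
```

View pics/w8c.png

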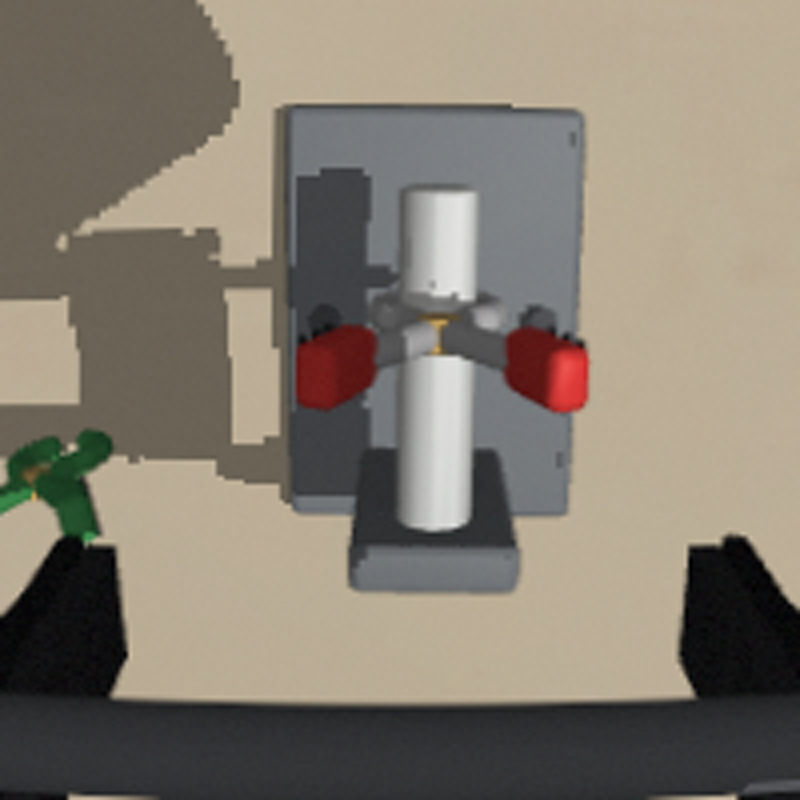

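```bash
cat > k.py <<'E'
from h import *
from station import bot
import pickle
m=bot.camera_model('wrist')
L=lambda n:pickle.load(open(f'pics/{n}.pkl','rb'))
T7,T8=T(L('w7')),T(L('w8'))
c7=lambda x,y:(156+(x+.5)/4-.5,20+(y+.5)/4-.5)
c8=lambda x,y:(156+(x+.5)/4-.5,90+(y+.5)/4-.5)
for n,a,b in(('Rfar',(541,415),(584,410)),('Lfar',(250,415),(300,404)),('pivot',(395,379),(438,333)),('Rnear',(541,353),(583,346)),('barend',(400,252),(440,188)),('plateL',(310,659),(352,590)),('plateR',(478,660),(516,590))):
    p,e=tri([ray(m,c7(*a),T7),ray(m,c8(*b),T8)]); print(n,p,e)
# clip plane at height .13 and .1 from w7
for z in(.10,.125,.14):
    print(z,[plane(*ray(m,c7(*q),T7),z) for q in((289,383),(502,385),(395,379.5))])
d=[plane(*ray(m,c7(*q),T7),.08) for q in((397,252),(396,598))];print('bar',d,np.degrees(np.arctan2(*(d[1]-d[0])[1::-1])))
d=[plane(*ray(m,c7(*q),T7),.006) for q in((253,215),(549,216),(540,629),(252,628))];print('plate',d)
for i,j in((0,3),(1,2)):print(np.degrees(np.arctan2(*(d[j]-d[i])[1::-1])))
E
python3 k.py
```

```text
Rfar [0.5918 0.2373 0.1359] [np.float64(0.0002271241622968788), np.float64(0.0002271241622968852)]
Lfar [0.5938 0.1786 0.1313] [np.float64(8.491144809562266e-05), np.float64(8.49114480956081e-05)]
pivot [0.5864 0.2076 0.094 ] [np.float64(6.042005145315452e-05), np.float64(6.042005145321622e-05)]
Rnear [0.5792 0.2369 0.1321] [np.float64(0.00044124462441057406), np.float64(0.00044124462441054267)]
barend [0.5543 0.2075 0.0724] [np.float64(5.4845503564721206e-05), np.float64(5.4845503564844954e-05)]
plateL [0.6563 0.1884 0.0881] [np.float64(0.0001120220905299979), np.float64(0.00011202209053000795)]
plateR [0.6552 0.2306 0.0877] [np.float64(0.000164930703755234), np.float64(0.00016493070375511013)]
0.1 [array([0.5878, 0.1833, 0.1   ]), array([0.5867, 0.2322, 0.1   ]), array([0.5864, 0.2076, 0.1   ])]
0.125 [array([0.5872, 0.1858, 0.125 ]), array([0.5863, 0.2302, 0.125 ]), array([0.586 , 0.2079, 0.125 ])]
0.14 [array([0.5869, 0.1872, 0.14  ]), array([0.586, 0.229, 0.14 ]), array([0.5857, 0.208 , 0.14  ])]
bar [array([0.555 , 0.2069, 0.08  ]), array([0.6417, 0.2094, 0.08  ])] 1.677784719482236
plate [array([0.5373, 0.1615, 0.006 ]), array([0.5347, 0.2521, 0.006 ]), array([0.6652, 0.2555, 0.006 ]), array([0.6679, 0.1634, 0.006 ])]
0.828399023993154
1.4965058419015258
```

Run:
```python
from h import *
from station import bot
s=bot.observe()
Rt=toolR(frame(np.radians(1.5),0))
plan(s,np.array([.5864,.2078,.165]),Rt,2,.087,4)
```

```text
0.0038, 0.0195, 0.0088, -0.0058, 0.0018, -0.0055, 0.087 ,
0.0037, 0.0195, 0.0089, -0.0058, 0.0018, -0.0055, 0.087 ,
rot total 0.9383865860113944 dist 0.043437616721792284 target [0.5864 0.2078 0.165 ]
```

Emit:
servo_tool(
  increments=[0.004, 0.015, 0.009, -0.006, 0.002, -0.0055, 0.087, 0.004, 0.015, 0.009, -0.006, 0.002, -0.0055, 0.087, 0, 0, 0, 0, 0, 0, 0.087],
)

```text
t: 7.02
ee_pos: [0.5853, 0.2043, 0.1731]
eef_rot: [-1.572, -0.0, 1.593]
wrist_force: [-1.8, -0.6, -0.3]
grip_width: 0.0868
```

Run:
```python
from h import *
from station import bot
s=bot.observe();print(s['ee_pos'])
Rt=toolR(frame(np.radians(1.5),0))
plan(s,np.array([.5864,.2078,.112]),Rt,4,.087,4)
```

```text
[0.5853 0.2043 0.1731]
0.0009, 0.0153, -0.0003, 0.0003, -0.0009, 0.0001, 0.087 ,
0.0009, 0.0153, -0.0003, 0.0003, -0.0009, 0.0001, 0.087 ,
0.0009, 0.0153, -0.0003, 0.0003, -0.0009, 0.0001, 0.087 ,
0.0009, 0.0153, -0.0003, 0.0003, -0.0009, 0.0001, 0.087 ,
rot total 0.2292397519390004 dist 0.06124106663749845 target [0.5864 0.2078 0.112 ]
```

Emit:
servo_tool(
  increments=[0.0015, 0.015, 0, 0, 0, 0, 0.087, 0.001, 0.015, 0, 0, 0, 0, 0.087, 0.001, 0.015, 0, 0, 0, 0, 0.087, 0.001, 0.012, 0, 0, 0, 0, 0.087, 0, 0, 0, 0, 0, 0, 0.087],
)

```text
t: 7.43
ee_pos: [0.5891, 0.2041, 0.1171]
eef_rot: [-1.575, -0.0, 1.59]
wrist_force: [0.3, -1.4, -0.0]
grip_width: 0.0871
```

Run:
```python
from h import *
from station import bot
s,im=shot(bot,'w9'); crop(im,136,100,376,300,3,'pics/w9c.png')
Rt=toolR(frame(np.radians(1.5),0))
plan(s,np.array([.5864,.2078,.112]),Rt,1,.087,4)
```

```text
7.4333 [0.5891 0.2041 0.1171] [-1.5754 -0.0001  1.5904]
0.0038, 0.0051, 0.0026, 0.0046, -0.0066, 0.0001, 0.087 ,
rot total 0.46295398470610877 dist 0.006838105499113778 target [0.5864 0.2078 0.112 ]
```

View pics/w9c.png

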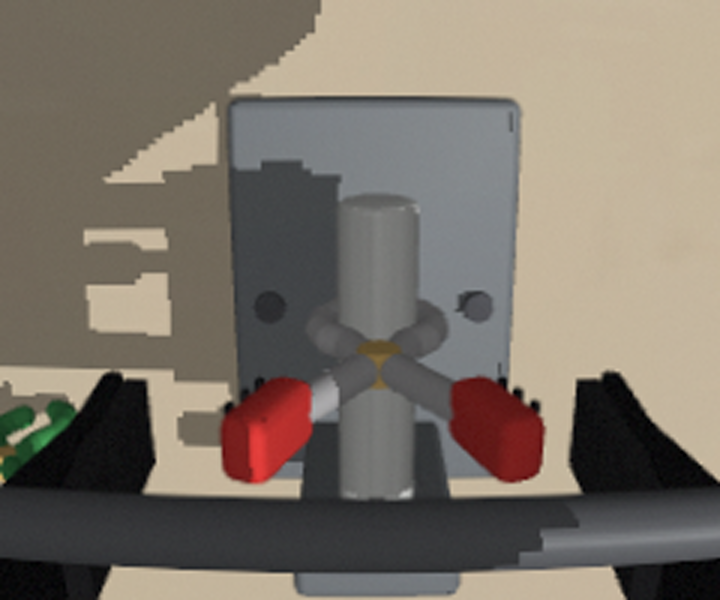

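Emit:
servo_tool(
  increments=[0.004, 0.005, 0.0025, 0.0045, -0.0065, 0, 0.087, 0, 0, 0, 0, 0, 0, 0.087],
)

```text
t: 7.65
ee_pos: [0.5889, 0.2077, 0.1148]
eef_rot: [-1.575, -0.001, 1.597]
wrist_force: [-0.1, -0.0, -0.9]
grip_width: 0.087
```

Run:
```python
from h import *
from station import bot
s=bot.observe();print(s['ee_pos'],s['qvel'])
Rt=toolR(frame(np.radians(1.5),0))
plan(s,np.array([.5864,.2078,.112]),Rt,1,.087,4)
```

```text
[0.5889 0.2077 0.1148] [-0.0199 -0.0254  0.0395  0.0256 -0.0158  0.0033]
0.0002, 0.0027, 0.0025, 0.0040, -0.0004, 0.0012, 0.087 ,
rot total 0.23908471921276706 dist 0.0036979890237985582 target [0.5864 0.2078 0.112 ]
```

Emit:
servo_tool(
  increments=[0, 0.003, 0.003, 0.004, 0, 0.001, 0.087],
)

```text
t: 7.73
ee_pos: [0.5872, 0.2079, 0.1132]
eef_rot: [-1.574, -0.001, 1.597]
wrist_force: [0.5, -0.6, 0.8]
grip_width: 0.0868
```

Run:
```python
from h import *
from station import bot
s,im=shot(bot,'w10')
Rt=toolR(frame(np.radians(1.5),0))
plan(s,np.array([.5864,.2078,.112]),Rt,1,.087,4)
s=bot.observe();print(s['ee_pos'])
```

```text
7.7333 [0.5872 0.2079 0.1132] [-1.5736 -0.0013  1.5967]
-0.0001, 0.0012, 0.0008, 0.0028, -0.0003, 0.0013, 0.087 ,
rot total 0.17956253819071077 dist 0.0014271856538501076 target [0.5864 0.2078 0.112 ]
[0.5858 0.2077 0.112 ]
```

Emit:
servo_tool(
  increments=[0, 0, 0, 0, 0, 0, 0.055, 0, 0, 0, 0, 0, 0, 0.05, 0, 0, 0, 0, 0, 0, 0.04, 0, 0, 0, 0, 0, 0, 0.03, 0, 0, 0, 0, 0, 0, 0.015, 0, 0, 0, 0, 0, 0, 0.015, 0, 0, 0, 0, 0, 0, 0.015, 0, 0, 0, 0, 0, 0, 0.015],
  newtons=26,
)

```text
t: 8.45
ee_pos: [0.587, 0.2083, 0.1153]
eef_rot: [-1.576, -0.002, 1.598]
wrist_force: [0.0, 0.4, 1.3]
grip_width: 0.0416
```

Emit:
servo_tool(
  increments=[0, 0, 0, 0, 0, 0, 0.015, 0, 0, 0, 0, 0, 0, 0.015, 0, 0, 0, 0, 0, 0, 0.015, 0, 0, 0, 0, 0, 0, 0.015, 0, 0, 0, 0, 0, 0, 0.015, 0, 0, 0, 0, 0, 0, 0.015],
)

```text
t: 8.95
ee_pos: [0.5867, 0.2082, 0.115]
eef_rot: [-1.575, -0.002, 1.598]
wrist_force: [-0.7, 0.2, 0.7]
grip_width: 0.0243
```

Run:
```python
from h import *
from station import bot
s,im=shot(bot,'w11');crop(im,136,100,376,300,3,'pics/w11c.png');print(s['grip_width'],s['wrist_force'])
```

```text
8.95 [0.5867 0.2082 0.115 ] [-1.5748 -0.0019  1.5978]
0.02432592907261732 [-0.7047  0.2451  0.6604]
```

View pics/w11c.png

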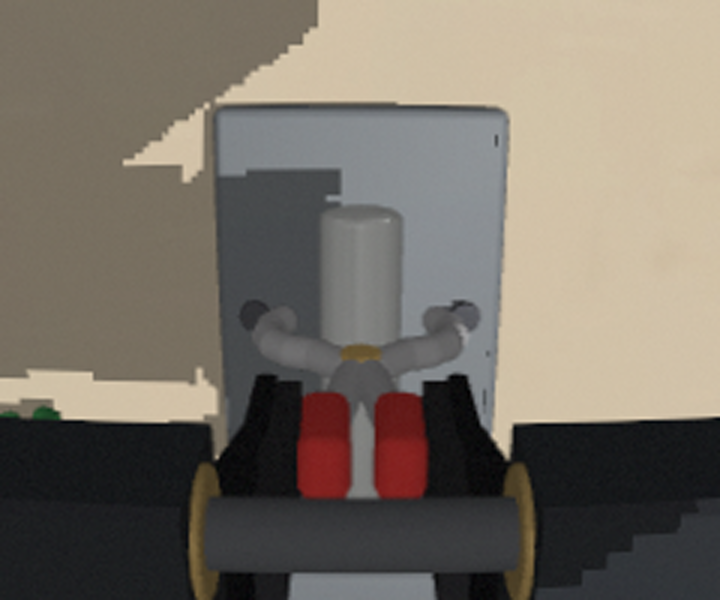

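Run:
```python
from h import *
from station import bot
m=bot.camera_model('wrist')
c=lambda x,y:(136+(x+.5)/3-.5,100+(y+.5)/3-.5)
import pickle
for n,uv in(('w9',(378,350)),('w9',(379,372)),('w11',(361,353))):
    s=pickle.load(open(f'pics/{n}.pkl','rb'));o,d=ray(m,c(*uv),T(s))
    print(n,[plane(o,d,z) for z in(.088,.094,.10)])
    o,d=ray(m,c(*uv),np.eye(4));print([o+d*(y-o[1])/d[1] for y in(.015,.021,.027)])
```

```text
w9 [array([0.5856, 0.2077, 0.088 ]), array([0.5831, 0.2075, 0.094 ]), array([0.5807, 0.2073, 0.1   ])]
[array([0.0033, 0.015 , 0.0093]), array([0.0035, 0.021 , 0.0068]), array([0.0036, 0.027 , 0.0044])]
w9 [array([0.5911, 0.208 , 0.088 ]), array([0.5885, 0.2079, 0.094 ]), array([0.5859, 0.2077, 0.1   ])]
[array([0.0036, 0.015 , 0.0041]), array([0.0037, 0.021 , 0.0015]), array([ 0.0038,  0.027 , -0.0011])]
w11 [array([0.5831, 0.2078, 0.088 ]), array([0.5806, 0.2078, 0.094 ]), array([0.5782, 0.2077, 0.1   ])]
[array([-0.0003,  0.015 ,  0.0086]), array([-0.0003,  0.021 ,  0.0061]), array([-0.0003,  0.027 ,  0.0037])]
```

Emit:
servo_tool(
  increments=[0, -0.006, 0, 0, 0, 0, 0.015, 0, -0.012, 0, 0, 0, 0, 0.015, 0, -0.015, 0, 0, 0, 0, 0.015, 0, -0.015, 0, 0, 0, 0, 0.015, 0, -0.018, 0, 0, 0, 0, 0.015, 0, -0.02, 0, 0, 0, 0, 0.015, 0, -0.02, 0, 0, 0, 0, 0.015, 0, -0.02, 0, 0, 0, 0, 0.015],
)

```text
t: 9.67
ee_pos: [0.5814, 0.2062, 0.2382]
eef_rot: [-1.556, 0.005, 1.596]
wrist_force: [-0.3, 0.9, -1.5]
grip_width: 0.0237
```

Run:
```python
from h import *
from station import bot
s,im=shot(bot,'w12');crop(im,136,100,376,300,3,'pics/w12c.png');print(s['grip_width'],s['wrist_force'])
```

```text
9.6667 [0.5814 0.2062 0.2382] [-1.5558  0.0049  1.5957]
0.023697586550489935 [-0.328   0.9344 -1.4823]
```

View pics/w12c.png

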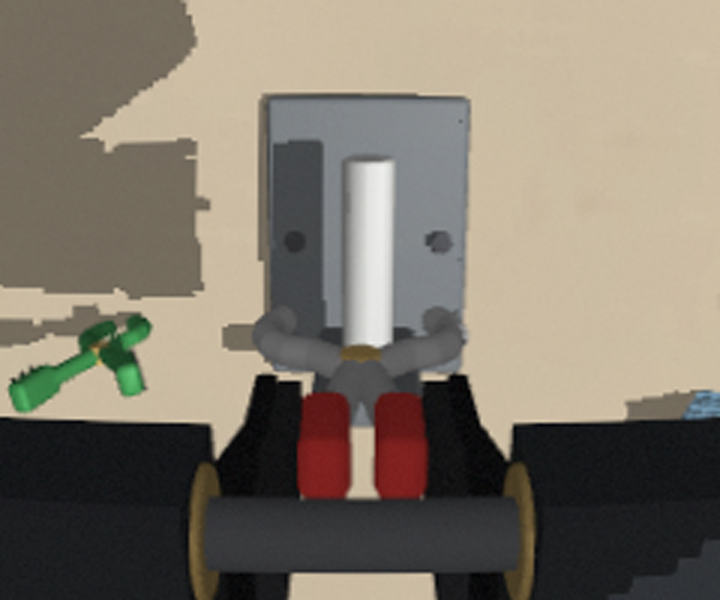

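```bash
cat > tgt.py <<'E'
from h import *
F0=frame(np.radians(13.6),np.radians(27))
G=F0@np.array([.5470,-.288,-.157])
F=frame(np.radians(13.8),np.radians(27));Rt=toolR(F)
def tcp(h,dx=0,off=.045): return G+(off+h)*F[:,2]+dx*F[:,0]
E
python3 - <<'E'
from tgt import *
from station import bot
s=bot.observe();print(G)
plan(s,tcp(.06),Rt,16,.015,4)
E
```

```text
[ 0.6107 -0.1486  0.1084]
-0.0229, 0.0027, 0.0018, -0.0297, -0.0132, -0.0033, 0.015 ,
-0.0229, 0.0025, 0.0022, -0.0297, -0.0132, -0.0033, 0.015 ,
-0.0228, 0.0024, 0.0025, -0.0297, -0.0132, -0.0033, 0.015 ,
-0.0228, 0.0022, 0.0029, -0.0297, -0.0132, -0.0033, 0.015 ,
-0.0228, 0.0021, 0.0033, -0.0297, -0.0132, -0.0033, 0.015 ,
-0.0227, 0.0019, 0.0036, -0.0297, -0.0132, -0.0033, 0.015 ,
-0.0227, 0.0017, 0.0040, -0.0297, -0.0132, -0.0033, 0.015 ,
-0.0226, 0.0015, 0.0043, -0.0297, -0.0132, -0.0033, 0.015 ,
-0.0226, 0.0013, 0.0047, -0.0297, -0.0132, -0.0033, 0.015 ,
-0.0225, 0.0011, 0.0050, -0.0297, -0.0132, -0.0033, 0.015 ,
-0.0225, 0.0008, 0.0053, -0.0297, -0.0132, -0.0033, 0.015 ,
-0.0224, 0.0006, 0.0056, -0.0297, -0.0132, -0.0033, 0.015 ,
-0.0223, 0.0004, 0.0060, -0.0297, -0.0132, -0.0033, 0.015 ,
-0.0222, 0.0001, 0.0063, -0.0297, -0.0132, -0.0033, 0.015 ,
-0.0222, -0.0002, 0.0065, -0.0297, -0.0132, -0.0033, 0.015 ,
-0.0221, -0.0004, 0.0068, -0.0297, -0.0132, -0.0033, 0.015 ,
rot total 29.96631930163413 dist 0.3697183636266184 target [ 0.5644 -0.1599  0.202 ]
```

Emit:
servo_tool(
  increments=[-0.023, 0, 0.002, -0.03, -0.013, -0.003, 0.015, -0.023, 0, 0.002, -0.03, -0.013, -0.003, 0.015, -0.023, 0, 0.0025, -0.03, -0.013, -0.003, 0.015, -0.023, 0, 0.003, -0.03, -0.013, -0.003, 0.015, -0.023, 0, 0.003, -0.03, -0.013, -0.003, 0.015, -0.023, 0, 0.0035, -0.03, -0.013, -0.003, 0.015, -0.023, 0, 0.004, -0.03, -0.013, -0.003, 0.015, -0.0225, 0, 0.0045, -0.03, -0.013, -0.003, 0.015],
)

```text
t: 10.38
ee_pos: [0.5741, 0.0206, 0.2402]
eef_rot: [-1.821, -0.013, 1.715]
wrist_force: [-0.5, -0.8, -1.5]
grip_width: 0.0242
```

Run:
```python
from tgt import *
from station import bot
s=bot.observe();print(s['ee_pos'],s['grip_width'])
plan(s,tcp(.06),Rt,8,.015,4)
```

```text
[0.5741 0.0206 0.2402] 0.024225342078134062
-0.0222, 0.0032, 0.0054, -0.0275, -0.0119, -0.0027, 0.015 ,
-0.0222, 0.0030, 0.0058, -0.0275, -0.0119, -0.0027, 0.015 ,
-0.0221, 0.0028, 0.0061, -0.0275, -0.0119, -0.0027, 0.015 ,
-0.0220, 0.0026, 0.0064, -0.0275, -0.0119, -0.0027, 0.015 ,
-0.0220, 0.0023, 0.0068, -0.0275, -0.0119, -0.0027, 0.015 ,
-0.0219, 0.0021, 0.0071, -0.0275, -0.0119, -0.0027, 0.015 ,
-0.0218, 0.0018, 0.0074, -0.0275, -0.0119, -0.0027, 0.015 ,
-0.0217, 0.0016, 0.0077, -0.0275, -0.0119, -0.0027, 0.015 ,
rot total 13.802091722647228 dist 0.18482955399165923 target [ 0.5644 -0.1599  0.202 ]
```

Emit:
servo_tool(
  increments=[-0.022, 0.001, 0.0055, -0.0275, -0.012, -0.0025, 0.015, -0.022, 0.001, 0.006, -0.0275, -0.012, -0.0025, 0.015, -0.022, 0.001, 0.006, -0.0275, -0.012, -0.0025, 0.015, -0.022, 0.001, 0.0065, -0.0275, -0.012, -0.0025, 0.015, -0.022, 0.001, 0.007, -0.0275, -0.012, -0.0025, 0.015, -0.022, 0.001, 0.007, -0.0275, -0.012, -0.0025, 0.015, -0.018, 0.001, 0.0075, -0.0275, -0.012, -0.0025, 0.015, -0.008, 0.001, 0.005, -0.02, -0.008, -0.0025, 0.015],
)

```text
t: 11.05
ee_pos: [0.553, -0.1519, 0.2121]
eef_rot: [-2.043, 0.002, 1.812]
wrist_force: [-0.1, 0.5, -0.7]
grip_width: 0.0242
```

Run:
```python
from tgt import *
from station import bot
s=bot.observe();print(s['ee_pos'],s['grip_width'])
plan(s,tcp(.06),Rt,2,.015,4)
```

```text
[ 0.553  -0.1519  0.2121] 0.024180216992231867
-0.0053, 0.0066, -0.0018, 0.0004, 0.0006, -0.0007, 0.015 ,
-0.0053, 0.0066, -0.0018, 0.0004, 0.0006, -0.0007, 0.015 ,
rot total 0.10841282018663546 dist 0.017200023255696476 target [ 0.5644 -0.1599  0.202 ]
```

Emit:
servo_tool(
  increments=[-0.0055, 0.005, -0.002, 0, 0, 0, 0.015, -0.005, 0.005, -0.002, 0, 0, 0, 0.015],
)

```text
t: 11.22
ee_pos: [0.5614, -0.1625, 0.2043]
eef_rot: [-2.042, 0.0, 1.808]
wrist_force: [1.4, -0.0, 0.0]
grip_width: 0.024
```

Run:
```python
from tgt import *
from station import bot
s,im=shot(bot,'w13');crop(im,136,80,376,280,3,'pics/w13c.png');print(s['grip_width'],s['wrist_force'])
s=bot.observe();plan(s,tcp(.04),Rt,1,.015,4)
```

```text
11.2167 [ 0.5614 -0.1625  0.2043] [-2.0421  0.0003  1.8078]
0.024038778665830957 [ 1.3897 -0.0217  0.0252]
0.0022, 0.0225, -0.0020, -0.0010, -0.0032, -0.0018, 0.015 ,
rot total 0.21788034305535134 dist 0.022731034417363648 target [ 0.5732 -0.1578  0.1842]
```

View pics/w13c.png

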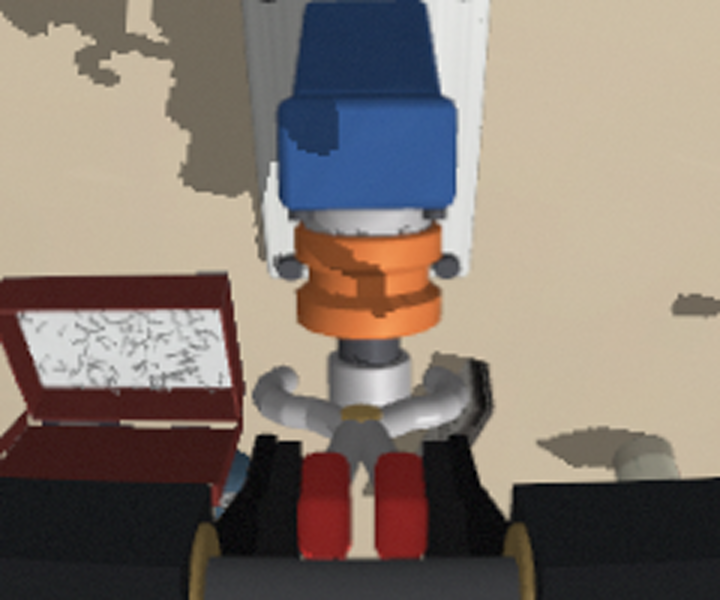

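Emit:
servo_tool(
  increments=[0.002, 0.008, -0.002, -0.001, -0.003, -0.002, 0.015, 0, 0.008, 0, 0, 0, 0, 0.015],
)

```text
t: 11.43
ee_pos: [0.5722, -0.1582, 0.1904]
eef_rot: [-2.044, 0.001, 1.812]
wrist_force: [-0.8, 0.8, -0.9]
grip_width: 0.0237
```

Run:
```python
from tgt import *
from station import bot
s,im=shot(bot,'w14');crop(im,176,120,336,240,5,'pics/w14c.png');print(s['grip_width'],s['wrist_force'])
s=bot.observe();plan(s,tcp(.03),Rt,1,.015,4)
```

```text
11.4333 [ 0.5722 -0.1582  0.1904] [-2.0437  0.0008  1.812 ]
0.023699584157745562 [-0.8345  0.8235 -0.9464]
-0.0003, 0.0144, 0.0007, -0.0010, 0.0002, 0.0008, 0.015 ,
rot total 0.07151151025912311 dist 0.014442777478794721 target [ 0.5776 -0.1567  0.1753]
```

View pics/w14c.png

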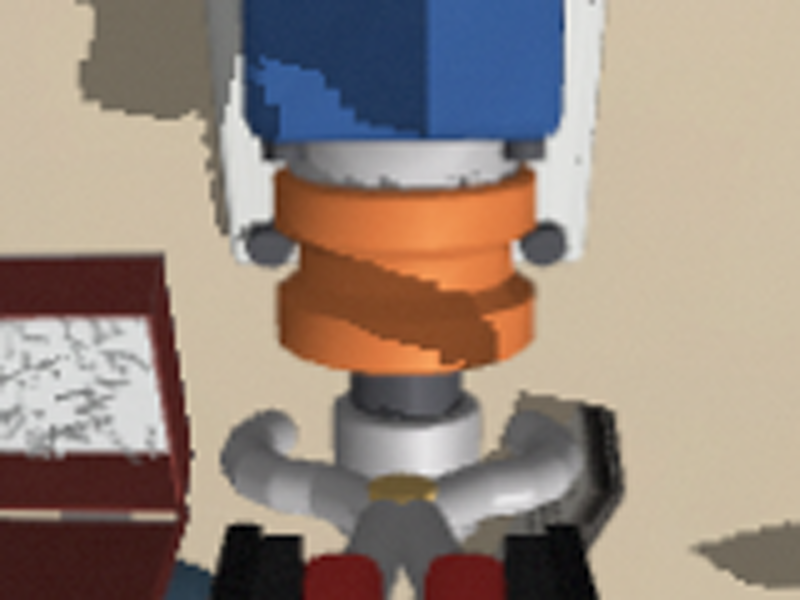

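Emit:
servo_tool(
  increments=[0, 0.007, 0.0005, 0, 0, 0, 0.015, 0, 0.007, 0, 0, 0, 0, 0.015],
)

```text
t: 11.65
ee_pos: [0.5787, -0.1547, 0.1749]
eef_rot: [-2.041, -0.0, 1.815]
wrist_force: [-0.3, 0.3, -0.6]
grip_width: 0.024
```

Run:
```python
from tgt import *
from station import bot
s,im=shot(bot,'w15');crop(im,176,120,336,240,5,'pics/w15c.png');print(s['grip_width'],s['wrist_force'])
s=bot.observe();plan(s,tcp(.0),Rt,1,.015,4)
```

```text
11.65 [ 0.5787 -0.1547  0.1749] [-2.0412 -0.0003  1.8147]
0.02401320865801433 [-0.2657  0.3431 -0.6359]
-0.0020, 0.0277, 0.0003, -0.0028, 0.0021, 0.0025, 0.015 ,
rot total 0.24558132295359933 dist 0.02780528801878208 target [ 0.5909 -0.1534  0.1485]
```

View pics/w15c.png

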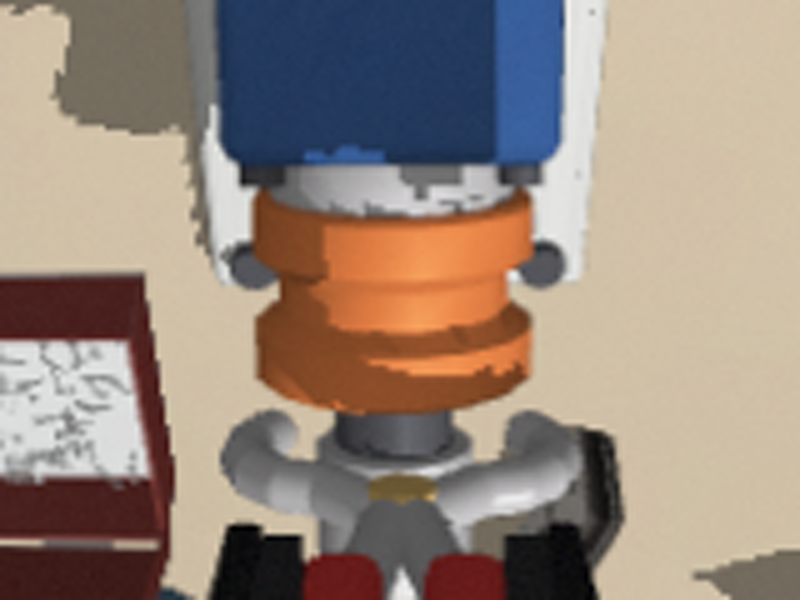

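Emit:
servo_tool(
  increments=[-0.002, 0.006, 0.0005, -0.003, 0.002, 0.002, 0.015, 0, 0.006, 0, 0, 0, 0, 0.015],
)

```text
t: 11.87
ee_pos: [0.5846, -0.1545, 0.1619]
eef_rot: [-2.043, 0.0, 1.813]
wrist_force: [-0.7, 1.1, -1.0]
grip_width: 0.0241
```

Run:
```python
from tgt import *
from station import bot
s,im=shot(bot,'w16');crop(im,176,120,336,240,5,'pics/w16c.png');print(s['grip_width'],s['wrist_force'])
s=bot.observe();plan(s,tcp(.0),Rt,1,.015,4)
```

```text
11.8667 [ 0.5846 -0.1545  0.1619] [-2.0429  0.0001  1.8134]
0.024136696345299278 [-0.717   1.0594 -1.0402]
-0.0007, 0.0138, -0.0002, -0.0007, 0.0012, 0.0014, 0.015 ,
rot total 0.11168955453486323 dist 0.01379065840394227 target [ 0.5909 -0.1534  0.1485]
```

View pics/w16c.png

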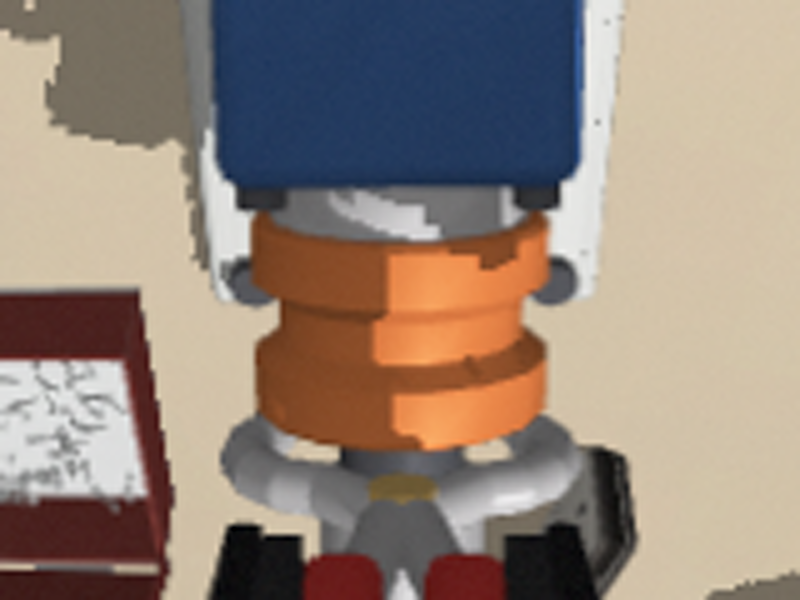

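Emit:
servo_tool(
  increments=[-0.0005, 0.006, 0, 0, 0.001, 0.001, 0.015, 0, 0.004, 0, 0, 0, 0, 0.015],
)

```text
t: 12.08
ee_pos: [0.5896, -0.1537, 0.1514]
eef_rot: [-2.042, 0.0, 1.812]
wrist_force: [-0.3, -1.3, -0.4]
grip_width: 0.0241
```

Run:
```python
from tgt import *
from station import bot
s,im=shot(bot,'w17');crop(im,176,120,336,240,5,'pics/w17c.png');print(s['grip_width'],s['wrist_force'])
s=bot.observe();plan(s,tcp(.0),Rt,1,.015,4)
```

```text
12.0833 [ 0.5896 -0.1537  0.1514] [-2.042   0.0001  1.8119]
0.024117188116701556 [-0.337  -1.3198 -0.4283]
-0.0001, 0.0027, -0.0001, -0.0008, 0.0002, 0.0003, 0.015 ,
rot total 0.04869312734386436 dist 0.002654458860618884 target [ 0.5909 -0.1534  0.1485]
```

View pics/w17c.png

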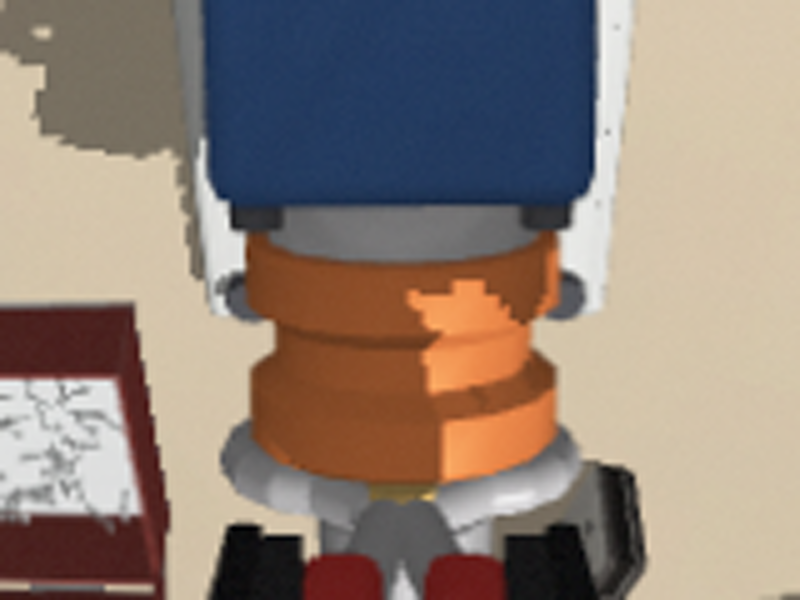

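Emit:
servo_tool(
  increments=[0, 0.0025, 0, 0, 0, 0, 0.015, 0, 0, 0, 0, 0, 0, 0.03, 0, 0, 0, 0, 0, 0, 0.04, 0, 0, 0, 0, 0, 0, 0.05],
)

```text
t: 12.47
ee_pos: [0.5914, -0.1532, 0.1512]
eef_rot: [-2.044, 0.001, 1.813]
wrist_force: [-0.2, 1.0, 0.6]
grip_width: 0.0364
```

Run:
```python
from tgt import *
from station import bot
s,im=shot(bot,'w18');crop(im,176,120,336,240,5,'pics/w18c.png');print(s['grip_width'],s['wrist_force'])
s=bot.observe();plan(s,tcp(.0),Rt,1,.015,4)
```

```text
12.4667 [ 0.5914 -0.1532  0.1512] [-2.044   0.0007  1.8131]
0.036376594642036096 [-0.1723  1.049   0.5596]
-0.0000, 0.0021, 0.0017, 0.0020, 0.0017, -0.0001, 0.015 ,
rot total 0.14908998943002302 dist 0.0027122248086533106 target [ 0.5909 -0.1534  0.1485]
```

View pics/w18c.png

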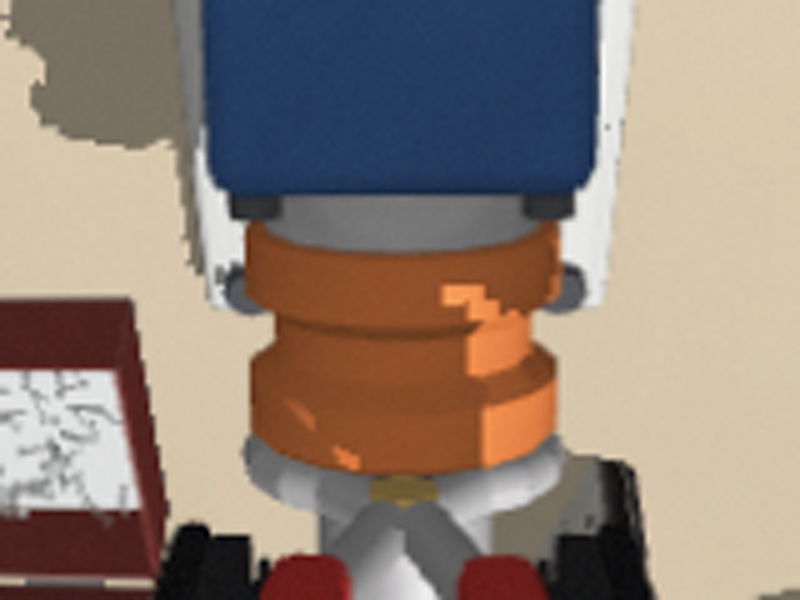

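Emit:
servo_tool(
  increments=[0, 0.002, 0.0015, 0, 0, 0, 0.045, 0, 0.001, 0.0005, 0, 0, 0, 0.055, 0, 0, 0, 0, 0, 0, 0.065, 0, 0, 0, 0, 0, 0, 0.087, 0, 0, 0, 0, 0, 0, 0.087, 0, 0, 0, 0, 0, 0, 0.087, 0, 0, 0, 0, 0, 0, 0.087],
)

```text
t: 13.1
ee_pos: [0.5919, -0.1542, 0.1483]
eef_rot: [-2.047, 0.003, 1.813]
wrist_force: [-0.9, 0.2, -0.2]
grip_width: 0.0766
```

Run:
```python
from tgt import *
from station import bot
s,im=shot(bot,'w19');crop(im,176,120,336,280,5,'pics/w19c.png');print(s['grip_width'],s['wrist_force'])
s=bot.observe();plan(s,tcp(.0),Rt,1,.015,4)
```

```text
13.1 [ 0.5919 -0.1542  0.1483] [-2.0469  0.0029  1.8126]
0.0766259473876373 [-0.9186  0.1559 -0.2011]
0.0010, -0.0006, 0.0006, 0.0048, 0.0021, -0.0021, 0.015 ,
rot total 0.32286998605270195 dist 0.0012907224069373324 target [ 0.5909 -0.1534  0.1485]
```

View pics/w19c.png

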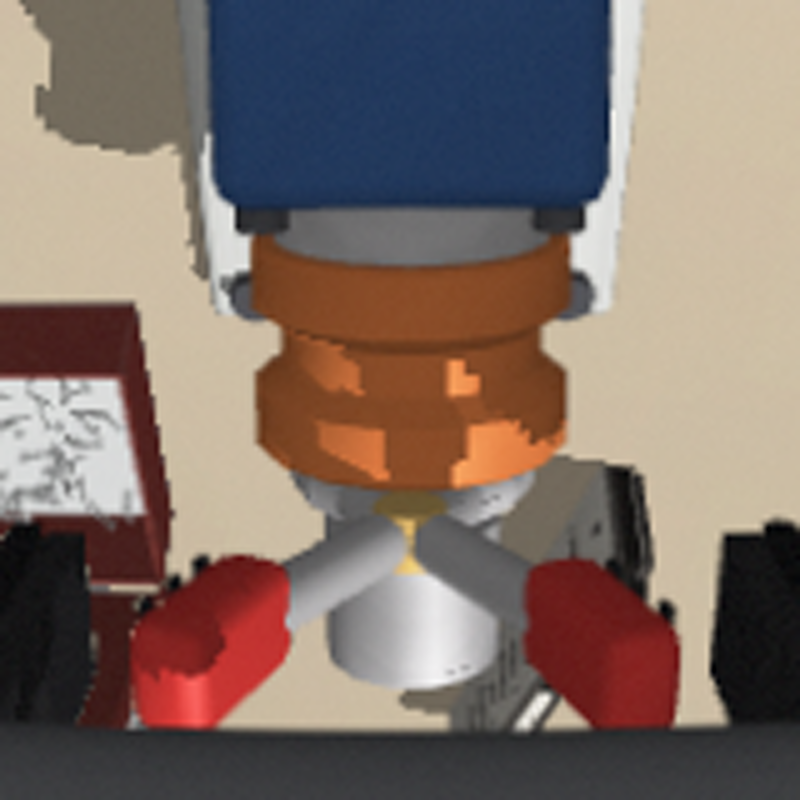

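Clip closed in the groove. Open fully and back straight out along the tool axis, then look.

Emit:
servo_tool(
  increments=[0, 0, 0, 0, 0, 0, 0.087, 0, 0, 0, 0, 0, 0, 0.087, 0, -0.01, 0, 0, 0, 0, 0.087, 0, -0.015, 0, 0, 0, 0, 0.087, 0, -0.025, 0, 0, 0, 0, 0.087, 0, -0.035, 0, 0, 0, 0, 0.087, 0, -0.03, -0.03, 0, 0, 0, 0.087, 0, -0.01, -0.03, 0, 0, 0, 0.087],
)

```text
t: 13.82
ee_pos: [0.5799, -0.1558, 0.2864]
eef_rot: [-2.031, -0.003, 1.809]
wrist_force: [0.7, -1.0, 0.7]
grip_width: 0.0871
```

Run:
```python
from tgt import *
from station import bot
s,im=shot(bot,'w20');crop(im,156,20,356,220,4,'pics/w20c.png');print(s['grip_width'],s['wrist_force'])
im=bot.get_image('scene')[:,:,::-1]; cv2.imwrite('pics/s20.png',im);crop(im,240,130,330,210,7,'pics/s20c.png')
```

```text
13.8167 [ 0.5799 -0.1558  0.2864] [-2.0313 -0.0031  1.8093]
0.08714372928596424 [ 0.7203 -1.0096  0.6626]
```

View pics/w20c.png

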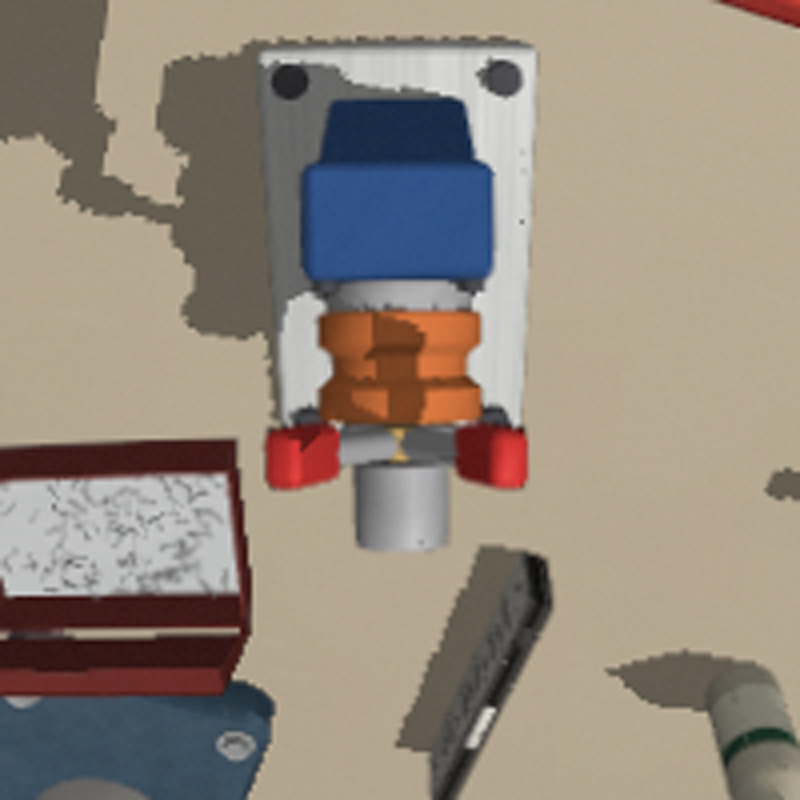

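View pics/s20.png

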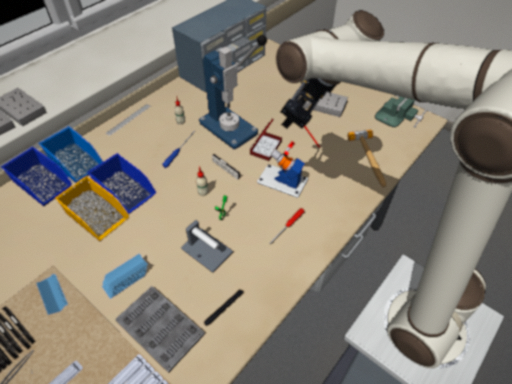

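Run:
```python
from tgt import *
from station import bot
import pickle
m=bot.camera_model('wrist')
for n,x,k in(('w6',410,[('low',249,.023),('top',393,.023),('wall',443,.0135),('end',555,.0135),('blockedge',207,.025)]),('w20',401,[('low',312,.023),('top',424,.023),('wall',464,.0135),('end',548,.0135),('blockedge',279,.025)])):
    TT=T(pickle.load(open(f'pics/{n}.pkl','rb')))
    for nm,y,r in k:
        o,d=ray(m,(156+(x+.5)/4-.5,20+(y+.5)/4-.5),TT)
        o2=F.T@(o-G);d2=F.T@d
        q=o2+d2*(r-o2[2])/d2[2];print(n,nm,q*1000)
TT=T(pickle.load(open('pics/w20.pkl','rb')))
for nm,y in(('gripUp',429),('gripLo',488)):
  for x in(290,505):
    o,d=ray(m,(156+(x+.5)/4-.5,20+(y+.5)/4-.5),TT);o2=F.T@(o-G);d2=F.T@d;print(nm,(o2+d2*(.068-o2[2])/d2[2])*1000)
t=bot.get_image('top')[:,:,::-1];a=cv2.imread('pics/top0.png')
cv2.imwrite('pics/t20.png',t)
d=cv2.absdiff(t,a).max(2);print([(l[0],l[1],l[2],l[3],l[4]) for l in cv2.connectedComponentsWithStats((d>70).astype(np.uint8))[2] if l[4]>8])
s=bot.observe();print(s['t'],s['wrist_force'])
```

```text
w6 low [-34.4267   0.2359  23.    ]
w6 top [-5.3143  0.0986 23.    ]
w6 wall [ 5.8787 -0.0265 13.5   ]
w6 end [29.9748 -0.1247 13.5   ]
w6 blockedge [-42.7711   0.2942  25.    ]
w20 low [-34.7035   0.2169  23.    ]
w20 top [-5.1845  0.0882 23.    ]
w20 wall [ 6.3959  0.0438 13.5   ]
w20 end [29.6252 -0.0592 13.5   ]
w20 blockedge [-43.2977   0.2526  25.    ]
gripUp [ -7.4164 -24.8901  68.    ]
gripUp [-7.1774 23.4444 68.    ]
gripLo [  6.0472 -25.1515  68.    ]
gripLo [ 6.2859 23.5742 68.    ]
[(np.int32(0), np.int32(0), np.int32(512), np.int32(384), np.int32(190085)), (np.int32(315), np.int32(169), np.int32(48), np.int32(34), np.int32(1087)), (np.int32(300), np.int32(177), np.int32(4), np.int32(7), np.int32(18)), (np.int32(279), np.int32(179), np.int32(24), np.int32(16), np.int32(182)), (np.int32(228), np.int32(187), np.int32(13), np.int32(44), np.int32(192)), (np.int32(172), np.int32(189), np.int32(5), np.int32(4), np.int32(16)), (np.int32(182), np.int32(191), np.int32(3), np.int32(4), np.int32(9)), (np.int32(291), np.int32(196), np.int32(10), np.int32(16), np.int32(91)), (np.int32
[... 1016 characters left out ...]
), (np.int32(350), np.int32(252), np.int32(16), np.int32(9), np.int32(67)), (np.int32(497), np.int32(261), np.int32(3), np.int32(10), np.int32(13)), (np.int32(508), np.int32(282), np.int32(4), np.int32(7), np.int32(14)), (np.int32(233), np.int32(284), np.int32(51), np.int32(50), np.int32(2029)), (np.int32(293), np.int32(334), np.int32(4), np.int32(11), np.int32(22)), (np.int32(197), np.int32(343), np.int32(33), np.int32(34), np.int32(477)), (np.int32(230), np.int32(344), np.int32(56), np.int32(40), np.int32(967)), (np.int32(298), np.int32(374), np.int32(14), np.int32(10), np.int32(89)), (np.int32(194), np.int32(376), np.int32(17), np.int32(8), np.int32(86))]
13.9667 [-0.1239  0.4682 -1.933 ]
```

View pics/t20.png

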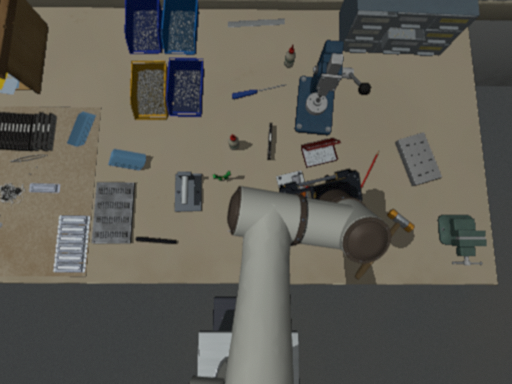

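```bash
python3 -c "
from station import bot
print(bot.close_job())"
```

```text
the job is handed in; nothing more can be done
None
```

The job is done and handed in at about 14 s of the 54 s limit. The roller is home and the steel clip is closed in the groove, holding it on the spindle.

- **Roller:** I gripped it across its diameter and slid it about 27 mm down the spindle until it stopped. A further push of about 14 N moved it no more than about 1 mm. The last image puts its lower face 8.6 mm from the block edge against an expected 8 mm, which is within measuring error. It had not moved after the clip went on.
- **Clip:** I squeezed it fully open (24 mm across the grips), lifted it off the bar and lowered it over the groove at the 27° tilt. There was no contact force on the way down, and I let it close there. In the last image it stands upright in the groove, centred to within about 0.6 mm, with the gripper clear of it.
- **Other things on the table:** Those in clear view in the last scene and top pictures look unmoved. The arm hid part of the area around the mallet and screwdriver in the top view. The comb next to the stand also looks untouched in the last wrist image.
- **Disagreements:**
  - I measured the groove's height as 108.4 mm against the stated 110 mm.
  - The tool drifted up to 2 mm while holding still; I corrected this while the clip was closing.

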